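Clamp the port plate to the inspection stand

TASK

Take the spring clamp off the rim of the plywood parts tray and clip it over the middle of the top edge of the inspection stand, so that its jaws pinch the steel port plate and the stand's back plate together. Leave the clamp gripping there by its own spring, upright and square to the edge, with the plate still seated flat against the stand, and do not knock over or push about the standing pistons.

Things in the scene. Friction and masses are not known exactly. Their poses are not given: they have to be found in the camera images.
- clamp: Small dark steel spring clamp (clothes-peg action, 80 g, 100 mm tall, 21 mm wide along y), parked jaws down, handles up, on the +x wall of the tray, its pin 26 mm above the rim. Origin: middle of the pivot pin. z points from the jaws up to the handles, x is the line along which handles and jaws open and close, y runs along the pin.
- clamp_grip (a point): Midway between the clamp's handles, 40 mm above the pin: a good height to squeeze. The handles, one on +x and one on -x, flare outwards and end 53 mm above the pin, 57 mm over their outer faces while on the tray. Squeezing takes about 9 N on each to start and 18 N at the stop, where they stand parallel, 21 mm over all, and the jaws are fully open.
- clamp_jaw (a point): Midway between the clamp's rubber jaw pads, 38 mm below the pin. The pads are 14 mm tall, 18 mm wide, 31 to 45 mm below the pin; fully squeezed they are 31 mm apart at their upper and 40 mm at their lower ends. The throat above them is free up to 11 mm below the pin. Let go, the spring pinches with about 12 N.
- clamp_r (a joint): Turn of the +x lever about the pin, rad: 0 when the pads hold 12 mm (the tray wall), about 0.05 when they hold 16 mm, -0.13 nearly shut, 0.33 fully squeezed. The other lever turns the same amount the other way.
- tray: Plywood parts tray, 140 x 190 mm, 55 mm tall, walls 12 mm thick, fixed to the bench. Origin: centre of its underside. The clamp sits on its long +x wall, whose middle plane lies 64 mm from the origin along the tray's x.
- stand: Painted steel inspection stand, fixed to the bench: base 130 x 150 x 12 mm, carrying an 8 mm thick back plate 130 mm wide that leans 10 degrees back towards the stand's -x, with a ledge and lip at its foot and two struts behind. Origin: centre of the underside of the base. y runs along the top edge, the face with the port plate looks to +x.
- stand_edge (a point): Middle of the top edge, 118 mm above the bench, on the line where the back plate (8 mm, on the -x side) and the port plate (8 mm, on the +x side) meet: together they are 16 mm thick, and their tops are level. The edge leans with the stand: its upward direction is 10 degrees from vertical towards the stand's -x.
- plate: Loose ground steel port plate 8 mm thick, 110 mm wide, 100 mm tall, 0.6 kg, standing on the stand's ledge and leaning flat against its back plate. Origin: middle of its lower rear edge; its y runs along the edge like the stand's, its z is vertical while it is seated (the plate itself leans 10 degrees).
- piston_a: Steel pump piston standing on its brass foot, 82 mm tall, 30 mm wide at the foot. Origin: centre of its underside. To be left alone.
- piston_b: The same, another one.
- piston_c: The same, a third one, farther back.
There are look-alikes about, which are no part of the job. What is shaped like the stand but orange or red is not meant.

How it is judged:
By the outcome, as a careful person would: the job done as asked, in the order asked, and still so for the second after the job is handed in, with the robot touching nothing.
It also fails if it takes over 45 s, if anything falls off the work surface, if the arm or the gripper's body presses on something with over 40 N, if the wrist force passes 120 N, or if a joint passes its speed limit or range.

ROBOT

A 7-joint arm with a two-finger parallel gripper is mounted at the origin on the work surface. World frame = base frame: x ahead of the robot, y to its left, z up, the work surface at z = 0. Lengths are in mm, angles in rad, forces in N, time in s.
With the tool pointing down it reaches from about 400 to 875 mm from the base axis. Payload 4.4 kg.
Tool frame: the origin (TCP) lies at the very end of the fingers, on their centre line; the grasp point (between the pads) lies 19 mm behind it; z points along the fingers, x is the direction in which the jaws open and shut, and the axes are right-handed (so a half turn about z gives the same grasp; the last joint's range is limited). The gripper opens to 85 mm and grips with 20 to 120 N. Pads are 22 mm wide; open, the fingers measure 114 mm over their backs; the gripper's body (76 mm by 85 mm) begins 54 mm behind the grasp point. The pads swing forward as they close: fully open they stand 13 mm farther back than shut.
Start: joints at [1.246, 0.628, 0.038, 1.517, -0.027, 0.996, -0.02], TCP at [166.377, -628.36, 194.813] pointing down, gripper open.
Joint ranges: [-3.06, 3.06], [-0.37, 2.12], [-1.25, 1.32], [0.18, 2.47], [-1.1, 4.24], [0.23, 1.98], [-2.94, 2.94]. Speed limits (rad/s): [2.57, 2.57, 3.14, 3.14, 3.14, 3.14, 3.14].

INTERFACE

Orientations are given as [roll, pitch, yaw] about the fixed x, y, z axes, in that order (R = Rz(yaw) Ry(pitch) Rx(roll)).
In Python, from cell import telemetry, get_image, get_calibration, ctrl gives the robot as it stands. The module is installed in compiled form; this text tells all that it offers.
- The arm moves only by the tool arm_command, never from a script. Its arguments are lists of equal length, an entry for each row: "rot": the turn, a rotation vector about the world's x, y, z in degrees, a list of three; "slide": the shift along the world's x, y, z in mm, a list of three; "gripper": the finger opening in mm, from 0 to 85.4. A call has 1 to 5 rows; each row shifts and turns the pose as measured when the row begins; what a row does not reach is not made up. A row lasts 1/12 s, in which the tool goes at most 41.7 mm and 7.16 degrees, less where a joint would pass 70% of its speed; a pose out of reach is approached as far as the arm can. A call with a gripper value outside its range is refused whole. The fingers move at their own pace and stop on an object; the grip force is fixed at half the most. Time passes only in rows, so rows that do not move let the fingers close. It gives the time, the measured TCP pose, the force and the opening at its end, in the units of the state.
- telemetry.read_state(): the state, without advancing time (a new reading comes with each control period).
- get_image(name): name is "side" or "top"; returns (picture, depth): 384x512x3 uint8, red, green, blue; 384x512 float32, mm along the optical axis (not along the pixel's ray), 0 where there is no reading.
- get_calibration(name): a dict with "fx", "fy", "cx", "cy" (pixels), "D" ([k1, k2, p1, p2, k3] as OpenCV has them; the pictures are not rectified), "xyz" and "attitude" of the camera in the world. Camera axes: x right, y up, looking along -z (the intrinsics and any distortion apply to the point x, -y, -z); pixel columns grow to the right and rows downward; lengths in mm; the calibration is good to about 2 mm. A picture is of the moment at which its call begins. get_calibration takes no time and is no camera call.
- ctrl.finish_job(): hands the job in, once; it reports no verdict.
The state is a dict: "clock": time; "qpos": joint angles; "qd": joint speeds; "tau": joint torques, N m; "eef_pos": TCP position; "tool_rot": TCP orientation; "force": force on the tool from outside, world axes, zero at the start; "torque": the same for the moment, N m; "width": finger opening in mm.
Only numpy, scipy, OpenCV 4.12 (cv2) and the standard library are available. Lean on these libraries where they do the work, as an engineer would, in place of code of your own. Each camera call takes 0.05 s, during which the arm holds its last target.

## Working session

There is one attempt and no reset: what is moved stays moved. The work goes in short steps, Python scripts to look and compute and a tool call to move; the robot and the scene stay as the last step left them, time stands still between calls to the robot, and variables do not carry over. Pictures are saved under pics/ and viewed, and the job is handed in when it is done.

Besides the shell and the picture viewer there is one more tool, called after "Emit:" by a JSON object that holds its "method" and its "body". arm_command: Moves the arm, as the interface text tells. Its arguments: {"type":"object","properties":{"rot":{"type":"array"},"slide":{"type":"array"},"gripper":{"type":"array"}},"required":["rot","slide","gripper"]}

```bash
mkdir -p pics; cat > h.py <<'E'
import numpy as np, cv2
from scipy.spatial.transform import Rotation as R
from cell import telemetry, get_image, get_calibration, ctrl
def snap(n,tag):
    im,d=get_image(n); np.savez(f'{tag}.npz',im=im,d=d); cv2.imwrite(f'pics/{tag}.png',im[:,:,::-1]); return im,d
def cal(n):
    return get_calibration(n)
def camR(c):
    a=np.array(c['attitude'],float)
    if a.shape==(3,3): return a
    return R.from_euler('xyz',a).as_matrix()
def px2w(n,u,v,z):
    c=cal(n);K=np.array([[c['fx'],0,c['cx']],[0,c['fy'],c['cy']],[0,0,1.]])
    uv=np.stack([np.ravel(u),np.ravel(v)],-1).astype(float).reshape(-1,1,2)
    p=cv2.undistortPoints(uv,K,np.array(c['D'],float)).reshape(-1,2)
    z=np.ravel(z)[:,None]
    P=np.hstack([p[:,:1]*z,-p[:,1:]*z,-z])
    return P@camR(c).T+np.array(c['xyz'])
def w2px(n,P):
    c=cal(n);K=np.array([[c['fx'],0,c['cx']],[0,c['fy'],c['cy']],[0,0,1.]])
    q=(np.atleast_2d(P)-np.array(c['xyz']))@camR(c)
    q=q*[1,-1,-1]
    return cv2.projectPoints(q.reshape(-1,1,3),np.zeros(3),np.zeros(3),K,np.array(c['D'],float))[0].reshape(-1,2)
def cloud(n,tag):
    f=np.load(f'{tag}.npz');d=f['d'];v,u=np.indices(d.shape)
    P=px2w(n,u,v,d).reshape(*d.shape,3);P[d<=0]=np.nan
    return f['im'],P
def crop(tag,u0,v0,u1,v1,s,out):
    im=np.load(f'{tag}.npz')['im'][v0:v1,u0:u1,::-1]
    cv2.imwrite(f'pics/{out}.png',cv2.resize(im,None,fx=s,fy=s,interpolation=cv2.INTER_CUBIC))
E
python3 - <<'E'
from h import *
for n in('side','top'):
    print(n,cal(n)); snap(n,n+'0')
print(telemetry.read_state())
E
```

```text
side {'fx': 433.0969855561785, 'fy': 433.0969855561785, 'cx': 259.8985563712534, 'cy': 191.58854864245507, 'D': array([-0.03789393,  0.        ,  0.        ,  0.        ,  0.        ]), 'xyz': array([ 387.1337815 , -993.42546471,  715.43249925]), 'attitude': array([ 1.07024435, -0.02103483, -0.1001168 ])}
top {'fx': 465.71874870339906, 'fy': 465.71874870339906, 'cx': 250.9736160610086, 'cy': 194.3038647161245, 'D': array([-0.0482876,  0.       ,  0.       ,  0.       ,  0.       ]), 'xyz': array([ 281.71860055,  134.71729638, 1639.67170042]), 'attitude': array([ 1.56033464e-01,  3.69677863e-04, -1.54849783e+00])}
{'clock': 0.1, 'qpos': array([ 1.24615152,  0.62926568,  0.03843611,  1.51824706, -0.02697781,
        0.99631486, -0.01999859]), 'qd': array([ 8.50816033e-05, -2.33138786e-03,  9.13402898e-04, -3.62137834e-03,
       -1.83304109e-03, -2.28870050e-04,  5.34085036e-05]), 'tau': array([ 1.87858859e-03, -5.64532936e+01,  1.22947946e+00, -1.93975157e+01,
        1.11048928e-02,  5.31783822e-03, -9.22457161e-06]), 'eef_pos': array([ 166.24585752, -627.74157344,  193.97984328]), 'tool_rot': array([ 3.14156148e+00,  1.71691166e-03, -1.31193060e+00]), 'force': array([ 0.04230589, -0.46467079, -0.68645233]), 'torque': array([-0.01721659, -0.01557415,  0.04650863]), 'width': 85.54174304760738}
```

View pics/side0.png

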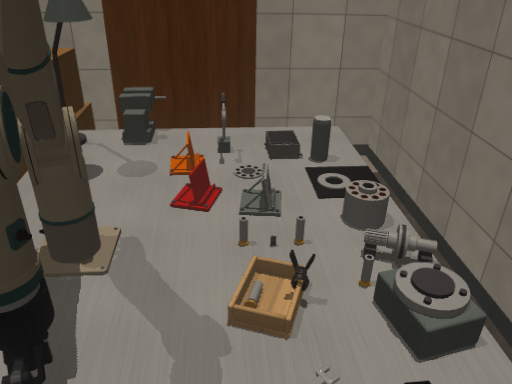

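View pics/top0.png

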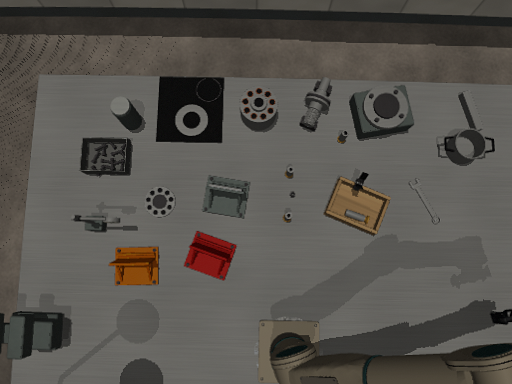

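Side view: the clamp is on the tray's wall at (301,270). The grey stand with the port plate is at (262,190). The stand-shaped look-alikes are red (200,187) and orange (187,155). Pistons are at (243,231), (300,230) and (367,270). I'll enlarge the grey stand and the clamp to confirm both.

```bash
python3 - <<'E'
from h import *
crop('side0',220,150,340,340,4,'c1')
a=np.load('side0.npz')['im'];
crop('side0',220,150,320,225,8,'c1');crop('side0',220,235,340,335,6,'c2')
crop('top0',190,165,270,225,9,'c3');crop('top0',310,160,400,240,8,'c4')
E
```

```text
(no output)
```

View pics/c1.png

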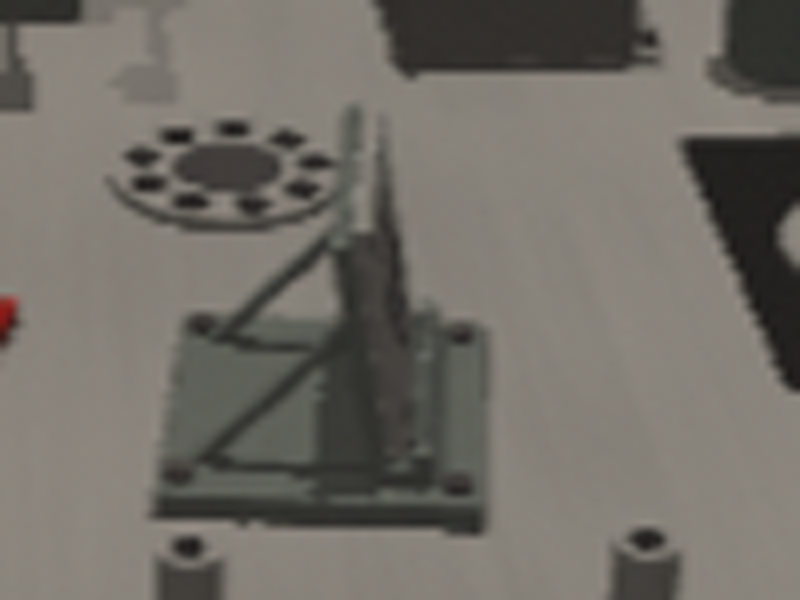

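View pics/c2.png

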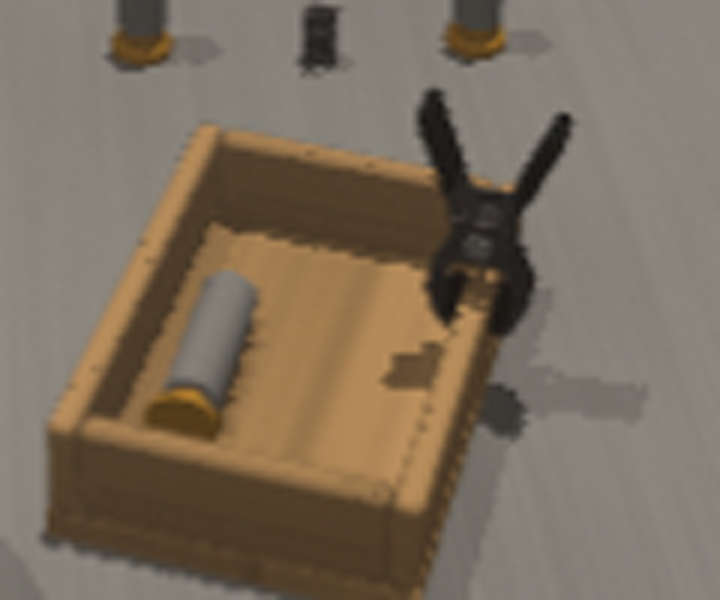

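View pics/c3.png

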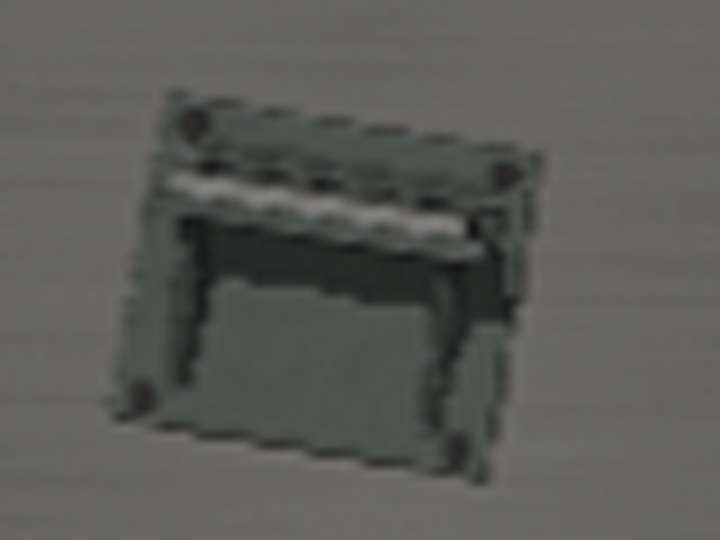

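View pics/c4.png

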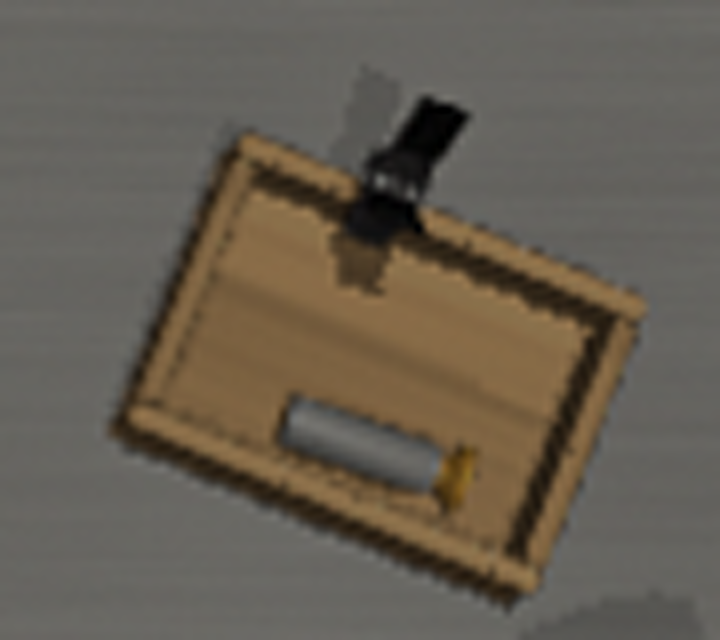

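Confirmed: only the grey stand carries a bright steel plate. The clamp is astride the tray's far wall, at top (361,181). Now I'll measure the poses from the depth images.

```bash
python3 - <<'E'
from h import *
np.set_printoptions(precision=1,suppress=True)
T,P=cloud('top','top0'); S,Q=cloud('side','side0')
def zz(P,u,v): return P[v,u]
print('table',P[230,300],P[120,280],Q[300,150],Q[200,320])
# tray corners top view (rim outer) from crop c4 8x
for n,pts,z in (('top',[(310+240/8,160+130/8),(310+645/8,160+300/8),(310+525/8,160+585/8),(310+125/8,160+410/8)],55),):
    c=cal(n)
    for u,v in pts:
        a=px2w(n,u,v,1000)[0]; o=c['xyz']; t=(z-o[2])/(a[2]-o[2]); print((u,v),o+t*(a-o))
# rims from clouds
for nm,I,C,w in (('top',T,P,(315,165,395,240)),('side',S,Q,(225,245,315,335))):
    u0,v0,u1,v1=w; c=C[v0:v1,u0:u1].reshape(-1,3); im=I[v0:v1,u0:u1].reshape(-1,3).astype(int)
    m=(c[:,2]>50)&(c[:,2]<60)&(im[:,0]-im[:,2]>30)
    r=cv2.minAreaRect(c[m][:,:2].astype(np.float32)); print(nm,'rim',m.sum(),r, np.median(c[m][:,2]))
    m=(c[:,2]>62)&(c[:,2]<150)&(im.max(1)<75)
    print(' clamp',m.sum(),c[m].min(0),c[m].max(0))
    for a,b in((62,75),(75,90),(90,105),(105,120),(120,140)):
        k=m&(c[:,2]>a)&(c[:,2]<b)
        if k.sum()>2:print(a,b,k.sum(),cv2.minAreaRect(c[k][:,:2].astype(np.float32)))
for nm,I,C,w in (('top',T,P,(195,168,258,225)),('side',S,Q,(230,155,290,220))):
    u0,v0,u1,v1=w; c=C[v0:v1,u0:u1].reshape(-1,3); im=I[v0:v1,u0:u1].reshape(-1,3).astype(int)
    m=(c[:,2]>8)&(c[:,2]<16)
    print(nm,'base',m.sum(),cv2.minAreaRect(c[m][:,:2].astype(np.float32)),np.median(c[m][:,2]))
    m=(c[:,2]>111)&(c[:,2]<124)
    print(nm,'top',m.sum(),cv2.minAreaRect(c[m][:,:2].astype(np.float32)),np.median(c[m][:,2]))
    b=m&(im.min(1)>105); print('bright',b.sum(),b.any() and cv2.minAreaRect(c[b][:,:2].astype(np.float32)))
E
```

```text
table [416.6 -35.1  -5.9] [818.   40.8  -2.2] [ 221.3 -205.1   -0.8] [728.4 237.5  -0.9]
(340.0, 176.25) [ 601.2 -166.7   55. ]
(390.625, 197.5) [ 530.5 -341.8   55. ]
(375.625, 233.125) [ 406.3 -287.4   55. ]
(325.625, 211.25) [ 477.8 -116.4   55. ]
top rim 432 ((502.99456787109375, -228.1716766357422), (190.2870330810547, 140.19554138183594), 68.0151138305664) 54.06590133910095
 clamp 124 [ 544.  -242.5   63.4] [ 600.2 -206.   140.9]
62 75 11 ((569.7476196289062, -222.10052490234375), (16.817285537719727, 29.861736297607422), 64.8879165649414)
75 90 27 ((570.4530639648438, -223.31459045410156), (26.64335060119629, 24.096141815185547), 63.374568939208984)
90 105 22 ((576.3499145507812, -224.80438232421875), (21.555477142333984, 27.549072265625), 70.97728729248047)
105 120 22 ((574.6323852539062, -225.56536865234375), (21.13512420654297, 38.545692443847656), 68.19776916503906)
120 140 41 ((573.6017456054688, -224.87161254882812), (20.47031021118164, 58.323997497558594), 67.35386657714844)
side rim 914 ((498.9697570800781, -234.50619506835938), (193.03065490722656, 139.59237670898438)
[... 715 characters left out ...]
86.73849487304688, 216.43759155273438), 1.4292744398117065) 12.060968124196734
top top 163 ((538.266845703125, 229.87835693359375), (128.11471557617188, 16.153013229370117), 81.66060638427734) 118.10378440109594
bright 46 ((542.094482421875, 227.07510375976562), (100.55664825439453, 6.212909698486328), 81.52528381347656)
side base 731 ((531.5253295898438, 376.8870849609375), (461.35968017578125, 193.13377380371094), 76.86141204833984) 11.856221472375637
side top 105 ((534.7042846679688, 223.3066864013672), (128.27049255371094, 16.9547176361084), 81.64581298828125) 117.77304566823227
bright 37 ((535.5744018554688, 226.32571411132812), (108.16842651367188, 16.540081024169922), 82.210205078125)
```

Clamp yaw is about -22° and stand yaw about -8.3°. The two cameras disagree by about (4, 6) mm, so I'll check them against the gripper once it hovers over the clamp. Moving there now.

Emit:
{"method": "arm_command", "body": {"rot": [[0, 0, 3.6], [0, 0, 3.6], [0, 0, 3.6], [0, 0, 3.6], [0, 0, 3.6]], "slide": [[27, 27, 2], [27, 27, 2], [27, 27, 2], [27, 27, 2], [27, 27, 2]], "gripper": [85, 85, 85, 85, 85]}}

```text
clock: 0.52
eef_pos: [291.9, -494.0, 200.7]
tool_rot: [3.132, 0.004, -1.005]
force: [0.2, 0.2, 0.4]
width: 84.8
```

Emit:
{"method": "arm_command", "body": {"rot": [[0, 0, 3.6], [0, 0, 3.6], [0, 0, 3.6], [0, 0, 3.6], [0, 0, 3.6]], "slide": [[27, 27, 2], [27, 27, 2], [27, 27, 2], [27, 27, 2], [27, 27, 2]], "gripper": [85, 85, 85, 85, 85]}}

```text
clock: 0.93
eef_pos: [430.6, -350.5, 209.9]
tool_rot: [3.132, 0.007, -0.676]
force: [0.3, -1.1, 0.5]
width: 84.8
```

Emit:
{"method": "arm_command", "body": {"rot": [[0, 0, 3.6], [0, 0, 3.6], [0, 0, 3.6], [0, 0, 3.6], [0, 0, 0]], "slide": [[27, 27, 2], [27, 27, 2], [27, 27, 2], [27, 27, 2], [30, 25, 0]], "gripper": [85, 85, 85, 85, 85]}}

```text
clock: 1.35
eef_pos: [572.3, -209.0, 217.6]
tool_rot: [3.131, 0.01, -0.409]
force: [0.8, 0.0, -0.1]
width: 84.9
```

Emit:
{"method": "arm_command", "body": {"rot": [[0, 0, 0]], "slide": [[0, -17, 0]], "gripper": [85]}}

```text
clock: 1.43
eef_pos: [580.1, -211.2, 217.7]
tool_rot: [-3.141, 0.008, -0.391]
force: [2.1, 1.7, 0.4]
width: 85.1
```

```bash
python3 - <<'E'
from h import *
np.set_printoptions(precision=1,suppress=True)
snap('side','side1');snap('top','top1')
s=telemetry.read_state(); print(s['clock'],s['eef_pos'],s['tool_rot'],np.abs(s['qd']).max())
for n in('side','top'): print(w2px(n,s['eef_pos']))
crop('side1',230,170,380,320,5,'c5');crop('top1',300,120,420,240,6,'c6')
E
```

```text
1.5333 [ 573.2 -225.8  216.9] [ 3.1  0.  -0.4] 0.04686892941166439
[[305.6 221.4]]
[[368.7 175.5]]
```

View pics/c5.png

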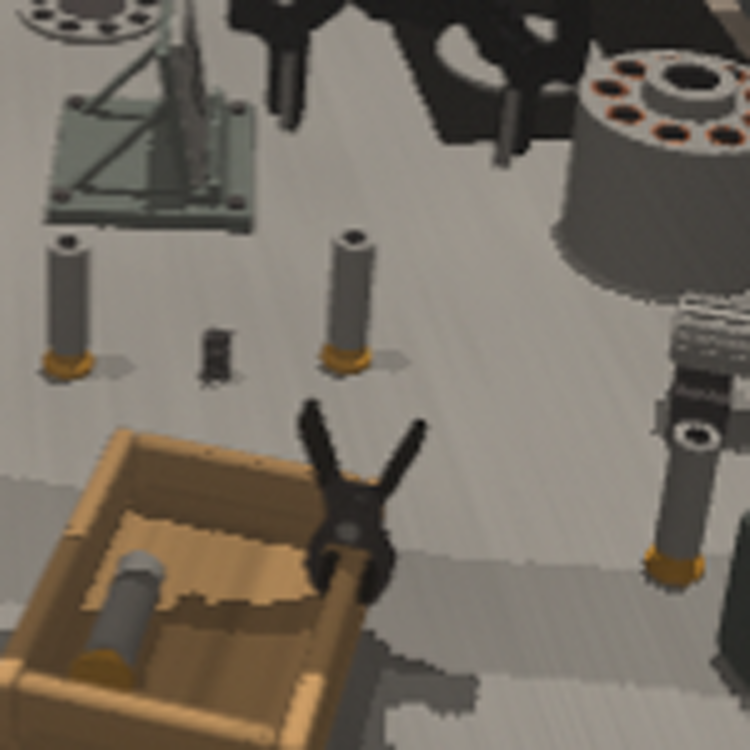

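View pics/c6.png

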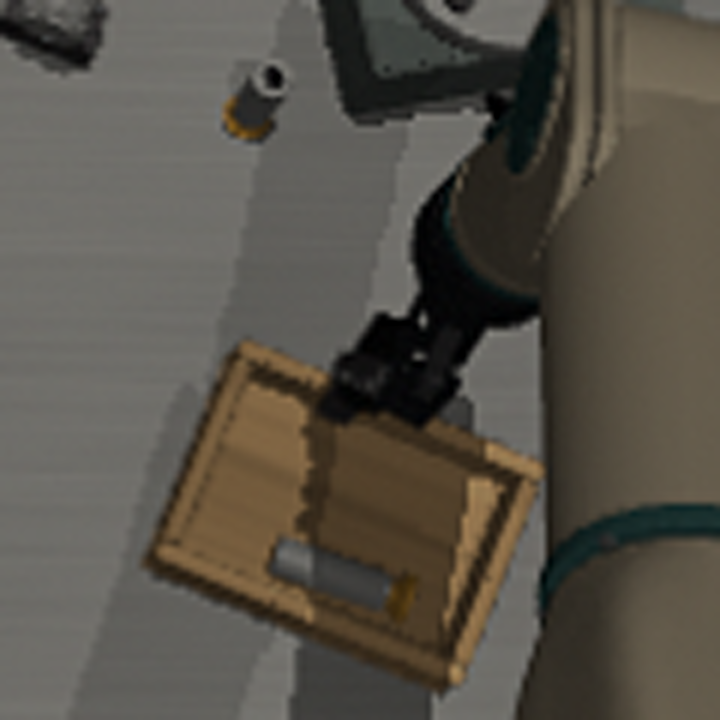

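```bash
python3 - <<'E'
from h import *
np.set_printoptions(precision=1,suppress=True)
for n,t,w in(('side','side1',(270,165,350,210)),('top','top1',(345,160,385,195))):
    I,C=cloud(n,t); u0,v0,u1,v1=w; c=C[v0:v1,u0:u1].reshape(-1,3)
    m=(c[:,2]>205)&(c[:,2]<250)&(np.hypot(c[:,0]-573,c[:,1]+226)<120)
    print(n,m.sum()); q=c[m]
    if len(q):
        ax=np.array([np.cos(-.391),np.sin(-.391)]);ay=np.array([-ax[1],ax[0]])
        for lo,hi in((205,215),(215,225),(225,235),(235,245)):
            k=q[(q[:,2]>lo)&(q[:,2]<hi)]
            if len(k):
                s=k[:,:2]@ax; 
                for sg in(-1,1):
                    kk=k[(sg*(s-np.array([573,-226])@ax)>0)]
                    if len(kk): a=kk[:,:2]@ax-np.array([573.2,-225.8])@ax; b=kk[:,:2]@ay-np.array([573.2,-225.8])@ay; print(lo,sg,len(kk),a.min(),a.max(),b.min(),b.max())
E
python3 - <<'E'
import sys; sys.path.insert(0,'.')
from h import *
I,C=cloud('side','side1')
for u,v in((288,194),(288,190),(287,185),(331,202),(331,198),(332,190),(350,180)): print(u,v,I[v,u],C[v,u])
E
```

```text
side 0
top 0
288 194 [46 44 41] [ 534.84298631 -207.3657653   275.07793436]
288 190 [52 50 47] [ 534.7994094  -204.89455677  283.31642011]
287 185 [71 67 64] [ 531.62893567 -207.22726787  296.51780845]
331 202 [70 67 63] [ 620.2561894  -238.16759835  270.2603312 ]
331 198 [70 67 63] [ 618.72773132 -239.96435784  280.84167509]
332 190 [70 67 63] [ 619.07590425 -239.39521487  299.20652303]
350 180 [80 77 71] [870.0437855  370.77576236   1.84268597]
```

```bash
python3 - <<'E'
from h import *
np.set_printoptions(precision=1,suppress=True)
s=telemetry.read_state(); print(s['eef_pos'],s['tool_rot'],s['qpos'],s['width'],s['clock'])
for n,t in(('side','side1'),('top','top1')):
    I,C=cloud(n,t); c=C.reshape(-1,3)
    m=(c[:,2]>150)&(np.hypot(c[:,0]-573,c[:,1]+226)<110)
    q=c[m]
    for lo in range(150,420,10):
        k=q[(q[:,2]>lo)&(q[:,2]<=lo+10)]
        if len(k): print(n,lo,len(k),k.min(0),k.max(0))
crop('side1',250,90,370,210,6,'c7')
E
```

```text
[ 573.2 -225.8  216.9] [ 3.1  0.  -0.4] [ 0.5  0.6 -0.2  1.6  0.2  1.  -0.2] 85.15587147837805 1.5333
side 260 5 [ 531.7 -239.2  268.6] [ 618.1 -196.5  269.9]
side 270 51 [ 525.2 -242.1  270. ] [ 632.2 -186.4  279.8]
side 280 65 [ 524.9 -241.8  280.1] [ 630.8 -189.9  289.7]
side 290 66 [ 524.4 -242.3  290.1] [ 633.3 -186.3  299.8]
side 300 64 [ 520.9 -244.4  300.3] [ 634.3 -186.9  310. ]
side 310 149 [ 507.  -253.7  310.2] [ 648.8 -182.3  320. ]
side 320 199 [ 506.5 -254.2  320. ] [ 649.7 -178.6  330. ]
side 330 269 [ 508.1 -253.6  330. ] [ 649.3 -180.8  339.9]
side 340 210 [ 509.7 -251.1  340. ] [ 646.6 -182.9  350. ]
side 350 297 [ 509.8 -251.9  350. ] [ 645.4 -194.   360. ]
side 360 370 [ 511.5 -250.6  360.1] [ 644.9 -188.7  370. ]
side 370 134 [ 515.1 -248.9  370. ] [ 643. -176.  380.]
side 380 126 [ 541.6 -252.4  380.5] [ 613.3 -211.2  389.9]
side 390 186 [ 541.4 -253.5  390.1] [ 615.6 -206.3  399.9]
side 400 185 [ 542.3 -252.9  400. ] [ 612.9 -214.3  410. ]
side 410 195 [ 541.6 -251.4  410.1] [ 615.9 -210.9  420. ]
top 270 2 [ 534.6 -193.5  276.2] [ 543.8 -193.2  276.5]
top 280 4 [ 536.  -194.1  281.4] [ 538.3 -188.7  288.8]
top 310 11 [ 509.7 -194.7  311.5] [ 537.1 -180.2  318.3]
top 320 29 [ 506.4 -219.2  320.2] [ 551.9 -179.5  329.3]
top 330 43 [ 507.3 -221.5  330.4] [ 556.7 -180.9  339.6]
top 340 25 [ 510.5 -224.8  340.5] [ 562.5 -182.5  349.7]
top 350 18 [ 511.3 -204.2  350.6] [ 566.4 -180.6  359.1]
top 360 60 [ 512.8 -214.5  360.5] [ 556.  -182.1  369.8]
top 370 36 [ 514.9 -214.5  370. ] [ 550.6 -184.4  379.7]
top 380 21 [ 543.1 -228.7  380.2] [ 581.7 -181.5  389.8]
top 390 25 [ 541.6 -235.   390.9] [ 596.8 -181.3  399.9]
top 400 40 [ 542.1 -233.3  400. ] [ 598.6 -181.5  409.7]
top 410 37 [ 542.3 -229.7  410. ] [ 598.2 -181.9  419.9]
```

View pics/c7.png

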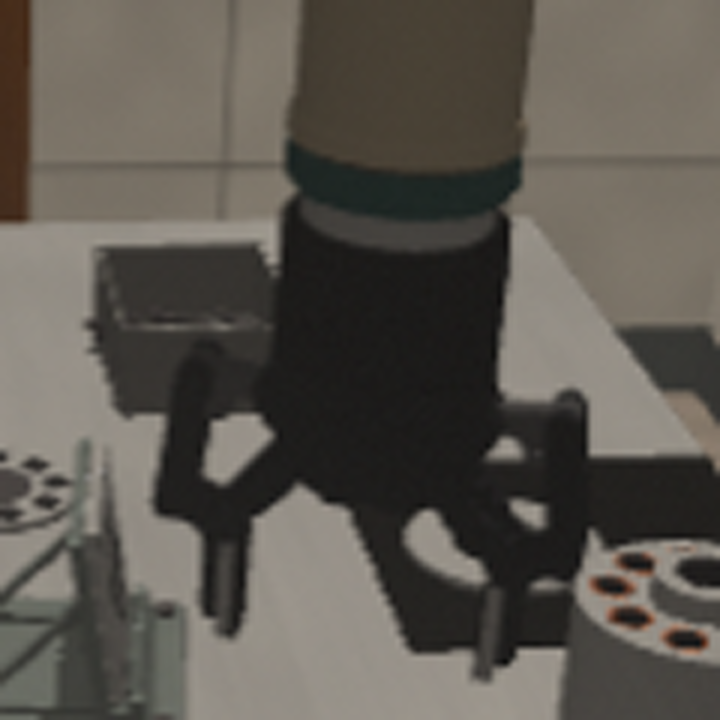

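The gripper looks about 40 mm higher in both depth images than the reported TCP z. I'll come down part way, still clear of the clamp on either reading, and compare again.

Emit:
{"method": "arm_command", "body": {"rot": [[0, 0, 0], [0, 0, 0], [0, 0, 0]], "slide": [[0, 0, -25], [0, 0, -25], [0, 0, -17]], "gripper": [85, 85, 85]}}

```text
clock: 1.78
eef_pos: [573.4, -230.0, 151.5]
tool_rot: [3.127, 0.003, -0.414]
force: [-0.3, 0.4, -0.4]
width: 85.0
```

```bash
cat >> h.py <<'E'
def grip(n,t,lo,hi,s):
    p=np.array(s['eef_pos']);Rm=R.from_euler('xyz',s['tool_rot']).as_matrix();ax=Rm[:2,0];ax=ax/np.hypot(*ax);ay=np.array([-ax[1],ax[0]])
    I,C=cloud(n,t);c=C.reshape(-1,3);im=I.reshape(-1,3)
    m=(c[:,2]>lo)&(c[:,2]<hi)&(np.hypot(c[:,0]-p[0],c[:,1]-p[1])<100)
    q=c[m][:,:2]-p[:2];a=q@ax;b=q@ay
    for k in(a<0,a>0):
        if k.any(): print(n,lo,hi,k.sum(),'a',a[k].min(),a[k].max(),'b',np.percentile(b[k],[0,10,50,90,100]))
E
python3 - <<'E'
from h import *
np.set_printoptions(precision=1,suppress=True)
snap('side','side2');snap('top','top2')
s=telemetry.read_state(); print(s['clock'],s['eef_pos'],s['tool_rot'],s['width'])
for n,t in(('side','side2'),('top','top2')):
  I,C=cloud(n,t)
  for lo in range(150,260,10): grip(n,t,lo,lo+10,s)
crop('side2',250,150,370,290,5,'c8')
E
```

```text
1.8833 [ 571.2 -229.6  150. ] [ 3.1  0.  -0.4] 84.73327766639397
side 200 210 19 a -52.48371124968818 -41.60907481014285 b [-14.9 -12.3  -6.2   4.   11.4]
side 200 210 13 a 43.84212654116175 55.64966459976889 b [-12.9 -11.9  -9.8  -5.5  -4.7]
side 210 220 28 a -53.476323696279294 -41.579719735121095 b [-13.3 -11.9  -8.5   2.7  10.5]
side 210 220 29 a 43.47502632610752 57.117806770454344 b [-14.3 -12.3  -8.5  -5.2   5.3]
side 220 230 33 a -54.484587394817815 -41.437121937195144 b [-13.1 -11.1  -7.3   5.4   7.5]
side 220 230 32 a 44.02329526969409 57.127716387317115 b [-12.2 -11.1  -7.9  -4.3   2.3]
side 230 240 33 a -54.76581015038158 -41.138750968916725 b [-12.8 -11.7  -7.7  -0.9   5.2]
side 230 240 28 a 43.31502264616906 57.0777836874921 b [-13.3 -11.8  -8.4  -5.6  -3.5]
side 240 250 36 a -71.73648060895394 -40.06022359483277 b [-15.3 -13.5 -10.3  -6.7  -5.8]
side 240 250 44 a 42.0066196115225 72.80299110223582 b [-14.7 -12.5 -10.3  -5.9  -3.2]
side 250 260 93 a -71.5746515848289 -31.58770178920456 b [-15.5 -12.8  -9.5   6.8   9.9]
side 250 260 111 a 33.81147917840473 74.68874461578542 b [-16.  -13.3  -9.5   9.   12.8]
top 190 200 2 a -47.35819672772017 -44.73966787207187 b [12.5 12.6 13.2 13.7 13.9]
top 210 220 2 a -49.13553502123927 -43.927942698505646 b [11.4 11.6 12.8 13.9 14.2]
top 220 230 1 a -49.38790679869989 -49.38790679869989 b [14.4 14.4 14.4 14.4 14.4]
top 240 250 9 a -72.17998963695844 -43.53107846859242 b [-1.3  3.7 15.2 17.  17.2]
top 250 260 22 a -73.40270434198094 -37.45075330874107 b [-10.1  -7.2   6.1  15.9  17.1]
```

View pics/c8.png

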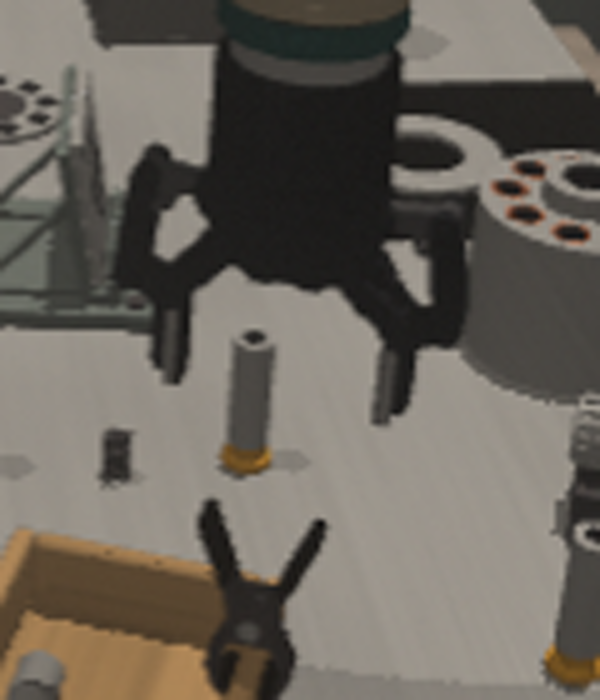

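The offset holds. With the fingers open, the tips really stand 52 mm above the reported z: 13 mm of that is expected and about 39 mm is unexplained. In xy the robot and the side camera agree to about 1 mm. So I'll use the side camera as the reference and take true TCP z as reported + 39. The target is a true TCP z near 102, so reported about 63, at about (569,-231).

Emit:
{"method": "arm_command", "body": {"rot": [[0, 0, 0], [0, 0, 0], [0, 0, 0]], "slide": [[-2, -1, -20], [0, 0, -20], [0, 0, 0]], "gripper": [85, 85, 85]}}

```text
clock: 2.13
eef_pos: [568.6, -233.4, 111.8]
tool_rot: [3.126, 0.006, -0.419]
force: [0.2, -0.3, -0.4]
width: 84.9
```

```bash
python3 - <<'E'
from h import *
np.set_printoptions(precision=1,suppress=True)
snap('side','side3')
s=telemetry.read_state(); print(s['clock'],s['eef_pos'],np.degrees(s['tool_rot']),s['width'],s['force'])
for lo in range(120,230,10): grip('side','side3',lo,lo+10,s)
crop('side3',250,190,350,290,6,'c9')
E
```

```text
2.1833 [ 569.5 -234.   113.6] [179.1   0.2 -24. ] 85.21469303856298 [ 0.7 -0.3 -0.6]
side 120 130 23 a -28.224520808602982 -18.576892361100043 b [-8.9 -7.  -4.2  9.9 13.6]
side 120 130 16 a 16.179819372424873 24.128567596334197 b [-5.8 -4.6 -3.8  2.5 12.6]
side 130 140 20 a -29.40682535467474 -22.452934631186924 b [-6.2 -5.7  1.   8.3 10.1]
side 130 140 20 a 19.119259031602148 26.628521193044172 b [-6.2 -4.1  3.1 12.1 12.5]
side 160 170 15 a -54.46866136022203 -44.854534282457436 b [-13.2 -12.2  -9.    5.6  10.9]
side 160 170 15 a 41.58797001405662 52.07433940382131 b [-13.  -11.3  -8.9  -6.5   0.3]
side 170 180 32 a -57.84636118171255 -44.71199655781111 b [-12.5 -11.   -7.6   3.7   6.7]
side 170 180 25 a 41.16635417683278 54.00792961735236 b [-14.3 -12.7  -8.9  -5.7   1.5]
side 180 190 28 a -58.20246472902669 -44.17852427603305 b [-12.3 -11.5  -7.4  -2.8   3.6]
side 180 190 30 a 40.59221801960457 54.16588514777669 b [-12.9 -11.7  -9.1  -5.1   5.7]
side 190 200 34 a -58.819270617105836 -44.279361083591475 b [-12.7 -11.3  -7.    3.5  11.1]
side 190 200 27 a 40.476588745570716 53.852852588999134 b [-13.4 -11.8  -7.3  -5.3   5.1]
side 200 210 35 a -73.10378629068873 -42.28908587669169 b [-13.6 -12.9 -10.6  -5.6  -4.3]
side 200 210 42 a 38.088441730629945 69.80664094038299 b [-14.  -12.9 -10.7  -6.1   9. ]
side 210 220 89 a -76.01558604252958 -37.15557348916231 b [-15.4 -13.2  -9.8   8.   15.1]
side 210 220 105 a 31.731311489155274 72.18660219821332 b [-14.1 -12.4  -8.5   8.6  13.5]
side 220 230 104 a -74.16071337064504 -1.540425372772316 b [-18.9 -16.3 -10.7   5.9  15.2]
side 220 230 142 a 0.054682070803245754 71.27282027006281 b [-19.  -15.8  -9.5  10.3  15.5]
```

View pics/c9.png

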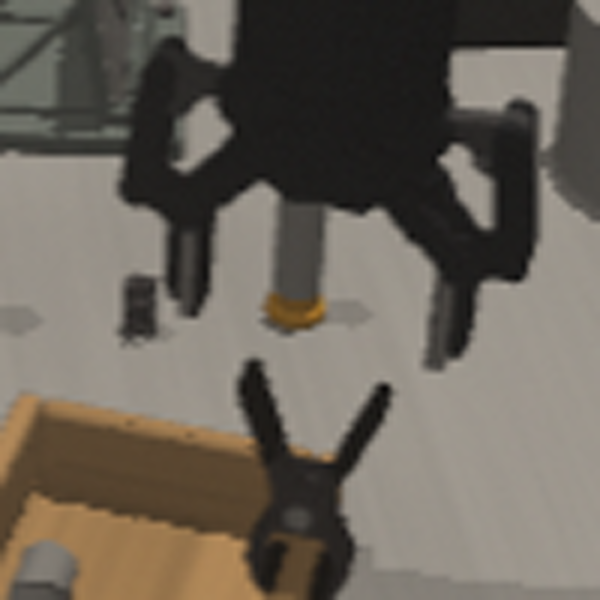

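Emit:
{"method": "arm_command", "body": {"rot": [[0.8, -0.4, 1.8], [0, 0, 0], [0, 0, 0]], "slide": [[2, 4, -10], [0, 0, -10], [0, 0, 0]], "gripper": [85, 85, 85]}}

```text
clock: 2.43
eef_pos: [573.7, -232.2, 98.1]
tool_rot: [3.141, -0.004, -0.39]
force: [-0.8, 0.5, 0.1]
width: 85.0
```

Emit:
{"method": "arm_command", "body": {"rot": [[0, 0, 0], [0, 0, 0], [0, 0, 0]], "slide": [[-2, 2, -16], [0, 0, -14], [0, 0, 0]], "gripper": [85, 85, 85]}}

```text
clock: 2.68
eef_pos: [574.3, -232.3, 72.0]
tool_rot: [3.14, -0.011, -0.394]
force: [-0.2, 0.4, 0.1]
width: 85.0
```

```bash
python3 - <<'E'
from h import *
np.set_printoptions(precision=1,suppress=True)
snap('side','side4')
s=telemetry.read_state(); print(s['clock'],s['eef_pos'],np.degrees(s['tool_rot']),s['width'],s['force'])
for lo in range(105,180,10): grip('side','side4',lo,lo+10,s)
crop('side4',250,200,350,300,6,'c10')
E
```

```text
2.7333 [ 575.  -232.5   73.1] [179.9  -0.7 -22.6] 85.21927429942043 [0.1 0.6 0.3]
side 105 115 23 a -27.580351766076113 -18.040954495439596 b [-10.6 -10.   -5.5   5.6  10.3]
side 105 115 14 a 5.845776821829242 13.840472460609908 b [-9.6 -9.2 -7.2  0.9  9.5]
side 115 125 26 a -50.003280904871005 -20.14759114628584 b [-11.5  -9.7  -6.5   6.4   9. ]
side 115 125 19 a 9.14959890954113 46.174825240306916 b [-12.4 -11.4  -7.7   3.3   7.6]
side 125 135 57 a -58.52346757138693 -25.13677545982509 b [-14.8 -12.5  -7.4   6.1   8.1]
side 125 135 43 a 13.191146492665037 53.027294064863945 b [-14.2 -12.9  -8.5   3.    7. ]
side 135 145 31 a -58.943525505327585 -28.700493220441178 b [-15.1 -13.2  -8.1   2.5   4.6]
side 135 145 32 a 16.839712863556084 52.94702115515081 b [-15.1 -13.2  -9.4  -5.3   6.7]
side 145 155 28 a -58.86984993865141 -45.39241732516807 b [-15.8 -13.3  -9.1   2.5   4.5]
side 145 155 26 a 39.96646636814786 52.90756061605649 b [-14.7 -13.3  -9.6  -6.9   6.4]
side 155 165 27 a -66.370534072786 -45.63790887390979 b [-13.8 -13.2  -9.7  -6.3   1.3]
side 155 165 15 a 39.661821866900915 51.65892710822452 b [-15.1 -14.4 -11.1  -8.6  -6.2]
side 165 175 73 a -77.88737440543208 -40.06838845227447 b [-17.2 -14.3 -10.9   3.8  11.5]
side 165 175 90 a 33.92892569836765 70.71524940601685 b [-16.7 -14.9 -11.6   5.    8.7]
side 175 185 69 a -76.89329980099767 -1.7900726538016676 b [-20.5 -17.  -12.5   5.6   9.8]
side 175 185 92 a 0.13751629145792985 70.31614758261546 b [-19.8 -16.7 -11.9   7.5  13. ]
```

View pics/c10.png

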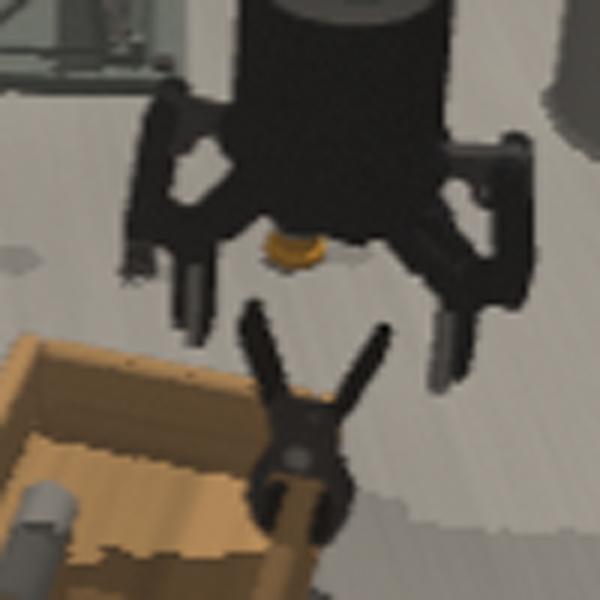

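Emit:
{"method": "arm_command", "body": {"rot": [[0, 0.7, 0], [0, 0, 0]], "slide": [[-2, 2, -7], [0, 0, 0]], "gripper": [85, 85]}}

```text
clock: 2.9
eef_pos: [574.3, -231.0, 68.2]
tool_rot: [3.135, -0.004, -0.395]
force: [0.4, 0.4, -0.6]
width: 85.4
```

```bash
python3 - <<'E'
from h import *
np.set_printoptions(precision=1,suppress=True)
snap('side','side5')
s=telemetry.read_state(); print(s['clock'],s['eef_pos'],np.degrees(s['tool_rot']),s['width'],s['force'])
I,C=cloud('side','side5');c=C.reshape(-1,3)
p=np.array([569.5,-231.6]);ax=np.array([.9265,-.376]);ay=np.array([.376,.9265])
q=c[:,:2]-p;a=q@ax;b=q@ay
for lo in range(60,165,7):
    m=(abs(a)<62)&(abs(b)<25)&(c[:,2]>lo)&(c[:,2]<lo+7)
    for nm,k in(('clamp',m&(abs(a)<34)),('fL',m&(a<-36)),('fR',m&(a>36))):
        if k.sum()>2: print(lo,nm,k.sum(),a[k].min(),a[k].max(),'b',np.percentile(b[k],[5,95]))
E
```

```text
2.95 [ 575.1 -231.6   69. ] [179.6  -0.3 -22.6] 84.96417648703935 [ 0.6 -0.   1. ]
60 clamp 27 -17.749333038886622 18.632357793907616 b [-9.   9.6]
67 clamp 27 -14.378344932799278 14.632963545443085 b [-9.6  9.7]
74 clamp 25 -10.358944984800418 10.892770291987025 b [-11.   -6.6]
81 clamp 47 -10.256389365715545 10.265717989202024 b [-11.7  12.6]
88 clamp 40 -11.461730688269917 11.96346312521568 b [-9.9 13.9]
95 clamp 25 -16.500406530329386 15.462283986515354 b [-8.9  8.7]
102 clamp 26 -19.255092676531053 17.417742109760272 b [-9.1  8.7]
109 clamp 25 -19.378815603582 20.912389870404425 b [-8.6  5.7]
116 clamp 25 -24.420784738167203 22.932789872160356 b [-9.6  8. ]
116 fL 9 -48.66682239700859 -40.21106640341397 b [-9.5 12. ]
116 fR 5 45.63885490480958 53.55900055154344 b [-10.4  -1. ]
123 clamp 28 -27.384802210964953 25.023223834810565 b [-9.1  8.4]
123 fL 17 -53.75499116995404 -39.951016050291784 b [-11.2   3.8]
123 fR 14 45.26007316311391 57.70790697550051 b [-11.9  -3.6]
130 clamp 43 -28.94464448579294 27.18587792005037 b [-9.  10.1]
130 fL 21 -53.17721151193921 -40.10448051549779 b [-11.1   9.1]
130 fR 19 44.72373515855966 58.55907898004922 b [-11.5   0.9]
137 fL 21 -53.747097828114214 -40.150982528000384 b [-9.6  6.7]
137 fR 18 45.843175235716885 58.32940113809426 b [-11.7  -3.8]
144 fL 20 -53.8175323627106 -40.24919337801524 b [-10.4   4.9]
144 fR 18 45.46109153907012 58.47365746645779 b [-10.7  -3.1]
151 fL 16 -53.78877815119993 -40.11828700809174 b [-9.4  4.1]
151 fR 15 45.18939224255881 59.0648778706666 b [-11.5  -5.3]
158 fL 21 -61.69551947312379 -41.34331026612929 b [-12.6  -3.4]
158 fR 18 44.41389462199084 61.31183089144919 b [-13.   -5.9]
```

Emit:
{"method": "arm_command", "body": {"rot": [[0, 0, 0], [0, 0, 0]], "slide": [[-4, 2, -5], [0, 0, 0]], "gripper": [85, 85]}}

```text
clock: 3.12
eef_pos: [571.8, -229.7, 64.9]
tool_rot: [3.135, -0.008, -0.395]
force: [-0.5, 1.2, -0.1]
width: 84.9
```

```bash
cat > m.py <<'E'
from h import *
import sys
np.set_printoptions(precision=1,suppress=True)
t=sys.argv[1]; p=np.array([float(sys.argv[2]),float(sys.argv[3])]); yaw=np.radians(float(sys.argv[4])); z0,z1=int(sys.argv[5]),int(sys.argv[6])
snap('side',t)
s=telemetry.read_state(); print(s['clock'],s['eef_pos'],np.degrees(s['tool_rot']),s['width'],s['force'])
I,C=cloud('side',t);c=C.reshape(-1,3)
ax=np.array([np.cos(yaw),np.sin(yaw)]);ay=np.array([-ax[1],ax[0]])
q=c[:,:2]-p;a=q@ax;b=q@ay
for lo in range(z0,z1,7):
    m=(abs(a)<62)&(abs(b)<25)&(c[:,2]>lo)&(c[:,2]<lo+7)
    for nm,k in(('all',m),('mid',m&(abs(a)<36)),('L',m&(a<-36)),('R',m&(a>36))):
        if k.sum()>2: print(lo,nm,k.sum(),'a %.1f %.1f'%(a[k].min(),a[k].max()),'b',np.percentile(b[k],[5,95]))
E
python3 m.py side6 569.5 -231.6 -22.1 116 158 | grep -v all
```

```text
3.1667 [ 572.8 -230.2   65.6] [179.6  -0.6 -22.6] 85.18588980340002 [-0.5  0.5 -0.1]
116 mid 27 a -24.7 22.9 b [-9.7  6.4]
116 L 15 a -55.4 -42.8 b [-10.3   3.8]
116 R 6 a 43.5 48.1 b [-10.5  -8.3]
123 mid 26 a -27.7 25.2 b [-9.9  8.9]
123 L 18 a -55.5 -43.1 b [-9.3 12.2]
123 R 17 a 42.9 55.2 b [-10.7  -1.5]
130 mid 43 a -28.3 27.3 b [-9.4  9. ]
130 L 17 a -55.7 -43.0 b [-11.1  11.5]
130 R 20 a 42.1 55.4 b [-10.5  -3.2]
137 L 24 a -56.0 -43.2 b [-9.6  7.9]
137 R 19 a 41.6 55.1 b [-10.8   4. ]
144 L 20 a -56.5 -43.0 b [-9.5  6.5]
144 R 16 a 43.3 55.2 b [-10.5  -3.9]
151 L 14 a -61.2 -43.6 b [-10.9  -3.5]
151 R 16 a 42.1 57.0 b [-11.9  -4.7]
```

Centred on the handles to about 0.3 mm. Closing now.

Emit:
{"method": "arm_command", "body": {"rot": [[0, 0, 0], [0, 0, 0], [0, 0, 0], [0, 0, 0], [0, 0, 0]], "slide": [[0, 0, 0], [0, 0, 0], [0, 0, 0], [0, 0, 0], [0, 0, 0]], "gripper": [55, 45, 35, 25, 15]}}

```text
clock: 3.58
eef_pos: [573.0, -230.4, 66.2]
tool_rot: [3.135, -0.011, -0.395]
force: [-0.6, 0.2, -1.1]
width: 24.9
```

Emit:
{"method": "arm_command", "body": {"rot": [[0, 0, 0], [0, 0, 0], [0, 0, 0], [0, 0, 0]], "slide": [[0, 0, 0], [0, 0, 0], [0, 0, 0], [0, 0, 0]], "gripper": [15, 15, 15, 15]}}

```text
clock: 3.92
eef_pos: [572.7, -230.4, 65.8]
tool_rot: [3.135, -0.01, -0.395]
force: [0.4, 0.3, -1.9]
width: 18.2
```

```bash
python3 m.py side7 569.5 -231.6 -22.1 50 158 | grep -v all
python3 - <<'E'
from h import *
crop('side7',250,200,350,300,6,'c11')
E
```

```text
3.9667 [ 572.7 -230.4   65.8] [179.6  -0.6 -22.7] 18.390315215926304 [ 0.7  0.2 -1.1]
50 mid 77 a -29.8 26.7 b [-21.6   8.2]
57 mid 47 a -24.6 20.7 b [-10.2  10.1]
64 mid 51 a -16.9 14.8 b [-11.4  11.9]
71 mid 37 a -12.0 9.0 b [-12.1  11.6]
78 mid 23 a -8.5 7.7 b [-10.7  10.5]
85 mid 18 a -9.1 7.7 b [-9.2  3.8]
92 mid 16 a -8.9 9.1 b [-10.4  10.5]
99 mid 20 a -13.8 13.1 b [-10.3  -2.1]
106 mid 37 a -19.5 21.3 b [-10.3  -4.4]
113 mid 49 a -22.8 23.1 b [-11.4   0.2]
120 mid 63 a -22.1 23.4 b [-10.9   5.3]
127 mid 46 a -20.8 22.7 b [-11.3   7.6]
134 mid 37 a -21.2 22.1 b [-11.5   6.8]
141 mid 44 a -34.6 34.7 b [-12.9   5.1]
148 mid 66 a -34.4 34.9 b [-12.    6.9]
148 L 6 a -41.7 -36.1 b [-12.2  -8.5]
148 R 6 a 37.0 41.2 b [-13.1 -10.2]
155 mid 96 a -35.7 35.7 b [-12.7  11.3]
155 L 16 a -46.5 -36.2 b [-12.4  10.3]
155 R 10 a 36.0 44.4 b [-13.2  -8.8]
```

View pics/c11.png

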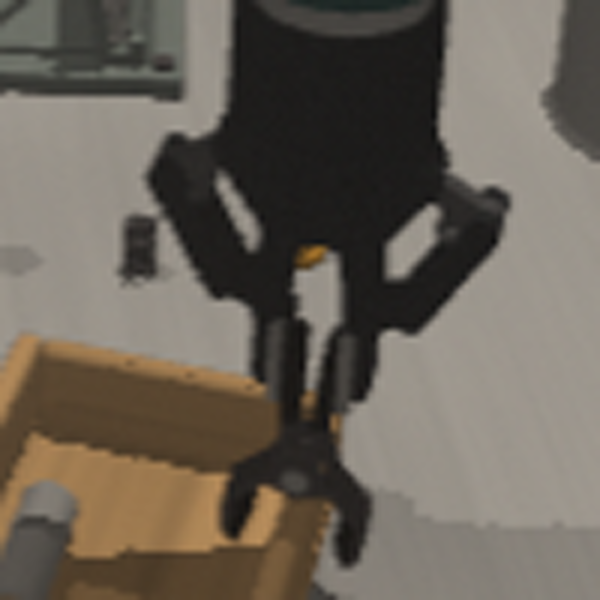

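The handles are squeezed and the jaws stand wide open around the wall. Lifting straight up.

Emit:
{"method": "arm_command", "body": {"rot": [[0, 0, 0], [0, 0, 0], [0, 0, 0], [0, 0, 0], [0, 0, 0]], "slide": [[0, 0, 10], [0, 0, 20], [0, 0, 25], [0, 0, 30], [0, 0, 30]], "gripper": [15, 15, 15, 15, 15]}}

```text
clock: 4.38
eef_pos: [566.3, -228.1, 179.6]
tool_rot: [3.134, 0.006, -0.395]
force: [-0.7, 0.7, -0.9]
width: 18.2
```

Emit:
{"method": "arm_command", "body": {"rot": [[0, 0, 0], [0, 0, 0]], "slide": [[0, 0, 20], [0, 0, 0]], "gripper": [15, 15]}}

```text
clock: 4.55
eef_pos: [570.1, -229.1, 208.6]
tool_rot: [3.135, -0.006, -0.395]
force: [1.6, 0.3, -0.0]
width: 18.3
```

```bash
python3 m.py side8 569.5 -231.6 -22.1 150 280 | grep -v all
python3 - <<'E'
from h import *
crop('side8',250,150,350,260,6,'c12')
E
```

```text
4.6 [ 569.4 -228.9  207. ] [179.6  -0.3 -22.6] 18.254270979906522 [ 0.6 -0.4  0.3]
171 mid 11 a -33.0 21.0 b [-7.8 -3.8]
178 mid 38 a -32.3 22.7 b [-8.6  6. ]
185 mid 38 a -33.1 23.6 b [-8.9  8.7]
192 mid 32 a -33.3 23.3 b [-8.3 10.1]
199 mid 53 a -28.9 19.0 b [-9.2 10.7]
206 mid 62 a -20.9 12.2 b [-11.3  12.9]
213 mid 42 a -15.6 7.6 b [-12.4  12.5]
220 mid 35 a -12.6 5.4 b [-10.7  12.2]
227 mid 18 a -11.0 5.0 b [-8.5  7.9]
234 mid 20 a -12.1 5.9 b [-8.6  0.7]
241 mid 25 a -12.0 13.4 b [-9.5  6.6]
248 mid 43 a -23.7 18.7 b [-10.1  -2.9]
255 mid 60 a -24.7 20.2 b [-10.5   0.4]
262 mid 69 a -24.9 20.4 b [-10.8   3.9]
269 mid 64 a -25.3 20.3 b [-9.9  9.5]
276 mid 52 a -25.2 20.3 b [-11.3   8. ]
```

View pics/c12.png

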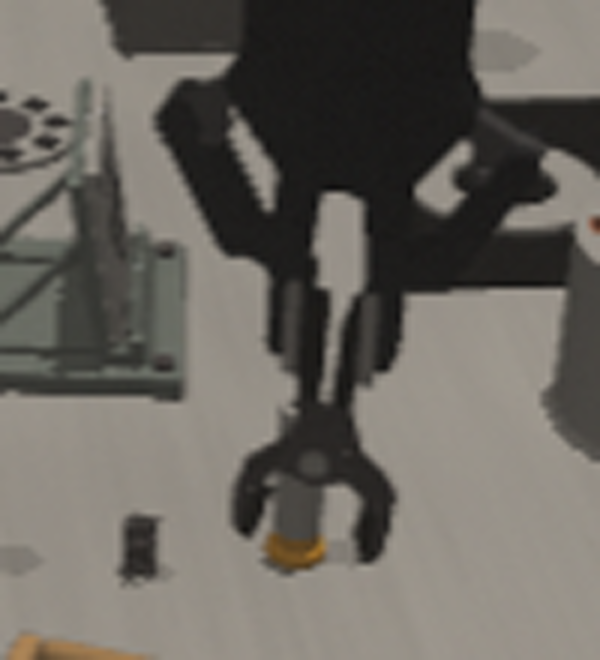

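The clamp is lifted and firmly held. Next: carry it over to the stand, well above the pistons, turning from yaw -22.6° to -8.3° on the way.

Emit:
{"method": "arm_command", "body": {"rot": [[0, 0, 2.5], [0, 0, 3], [0, 0, 3], [0, 0, 3], [0, 0, 3]], "slide": [[0, 20, 3], [-4, 36, 3], [-5, 38, 3], [-5, 38, 3], [-5, 38, 3]], "gripper": [15, 15, 15, 15, 15]}}

```text
clock: 5.02
eef_pos: [544.2, -64.1, 217.3]
tool_rot: [3.127, 0.001, -0.146]
force: [0.0, 1.1, -1.6]
width: 18.4
```

Emit:
{"method": "arm_command", "body": {"rot": [[0, 0, 0], [-0.3, -2, 0], [-0.3, -2, 0], [-0.3, -2, 0], [-0.3, -2, 0]], "slide": [[-5, 38, 0], [-5, 38, 0], [-5, 38, 0], [-5, 38, 0], [-5, 38, 0]], "gripper": [15, 15, 15, 15, 15]}}

```text
clock: 5.43
eef_pos: [512.4, 136.4, 211.9]
tool_rot: [3.128, -0.135, -0.139]
force: [1.1, 0.6, -1.3]
width: 18.0
```

Emit:
{"method": "arm_command", "body": {"rot": [[-0.3, -2, 0], [0, 0, 0], [0, 0, 0], [0, 0, 0]], "slide": [[2, 35, 0], [2, 30, 0], [0, 15, 0], [0, 0, 0]], "gripper": [15, 15, 15, 15]}}

```text
clock: 5.77
eef_pos: [504.1, 233.4, 207.6]
tool_rot: [3.129, -0.163, -0.114]
force: [-0.4, 0.5, -0.4]
width: 18.3
```

```bash
cat > st.py <<'E'
from h import *
import sys
np.set_printoptions(precision=1,suppress=True)
t=sys.argv[1]; snap('side',t); 
s=telemetry.read_state(); print(s['clock'],s['eef_pos'],np.degrees(s['tool_rot']),s['width'],s['force'])
# stand-edge frame: a along stand x perpendicular to plate, b along edge, w up along lean
E=np.array([534.7,223.3,118.]); y=np.radians(-8.3); l=np.radians(10)
ex=np.array([np.cos(y),np.sin(y),0]);eb=np.array([-np.sin(y),np.cos(y),0]);ez=np.array([0,0,1])
u=-np.sin(l)*ex+np.cos(l)*ez; n=np.cos(l)*ex+np.sin(l)*ez
for cam in sys.argv[2:] or ['side']:
    tt=t if cam=='side' else t+'t'
    if cam!='side': snap(cam,tt)
    I,C=cloud(cam,tt); c=C.reshape(-1,3)-E; a=c@n;b=c@eb;w=c@u
    for lo in range(-40,150,6):
        m=(abs(a)<45)&(abs(b)<(70 if lo<0 else 30))&(w>lo)&(w<lo+6)
        if m.sum()>3: print(cam,lo,m.sum(),'a %.1f %.1f mid %.1f'%(a[m].min(),a[m].max(),(a[m].min()+a[m].max())/2),'b',np.percentile(b[m],[2,10,90,98]))
E
python3 st.py side9 side top
python3 - <<'E'
from h import *
crop('side9',210,90,320,220,6,'c13')
crop('top9' if 0 else 'side9t',180,130,280,220,7,'c14')
E
```

```text
5.8167 [504.  231.7 207.3] [179.2  -9.3  -6.6] 18.385754274525503 [-1.3  0.8 -0.6]
side -40 12 a -6.1 7.8 mid 0.9 b [-62.3 -61.6   9.   19. ]
side -34 19 a -8.8 7.7 mid -0.5 b [-61.9 -60.5  46.5  49.4]
side -28 13 a -8.0 7.6 mid -0.2 b [-64.5 -62.4 -31.  -24.3]
side -22 20 a -6.9 7.5 mid 0.3 b [-63.4 -61.7  -2.4   4.1]
side -16 12 a -5.8 7.5 mid 0.9 b [-64.4 -58.2  26.2  40.6]
side -10 18 a -8.1 7.6 mid -0.2 b [-64.5 -61.6  39.   49.4]
side -4 85 a -8.8 7.4 mid -0.7 b [-61.7 -53.   42.1  54.4]
side 62 8 a -42.9 4.4 mid -19.3 b [-8.  -5.5  0.3  1.3]
side 68 17 a -42.9 4.9 mid -19.0 b [-7.1 -6.2 15.4 16.9]
side 74 4 a -45.0 6.1 mid -19.5 b [-3.8 -3.1  3.1  4.2]
side 80 9 a -42.7 6.4 mid -18.1 b [-5.  -2.5 13.1 15.9]
side 86 19 a -43.4 1.3 mid -21.0 b [-7.  -6.   8.9 13.8]
side 92 24 a -35.7 -4.0 mid -19.8 b [-10.7  -9.6  12.   16.2]
side 98 20 a -30.9 -9.6 mid -20.3 b [-10.7  -8.   15.7  18.4]
side 104 15 a -26.5 -10.7 mid -18.6 b [-7.4 -6.5 16.4 19.9]
side 110 10 a -25.9 -10.4 mid -18.1 b [-4.8 -2.9  7.5 12.6]
side 116 9 a -27.7 -11.9 mid -19.8 b [-5.9 -4.8  9.4 11.5]
side 122 7 a -26.7 -10.6 mid -18.7 b [-7.7 -5.8  1.9  6.8]
side 128 12 a -31.5 -2.0 mid -16.8 b [-7.1 -6.9  0.6 10.1]
side 134 20 a -37.0 2.9 mid -17.1 b [-7.8 -6.7 -1.2  0.3]
side 140 24 a -39.0 3.3 mid -17.9 b [-6.6 -5.2  0.8  3. ]
side 146 28 a -38.3 4.2 mid -17.1 b [-9.9 -6.4  1.5  4.2]
top -10 5 a -0.7 3.7 mid 1.5 b [-45.1 -39.5 -14.1  -9.8]
top -4 51 a -5.5 10.3 mid 2.4 b [-56.5 -47.2  -6.1  -1.9]
top 2 8 a 0.6 9.3 mid 4.9 b [-28.9 -24.6  -4.5  -2.3]
```

View pics/c13.png

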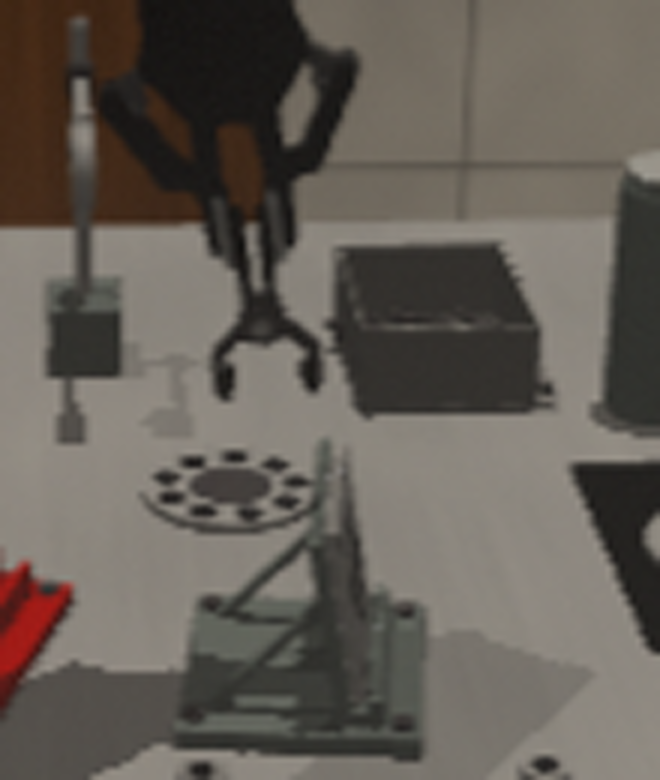

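View pics/c14.png

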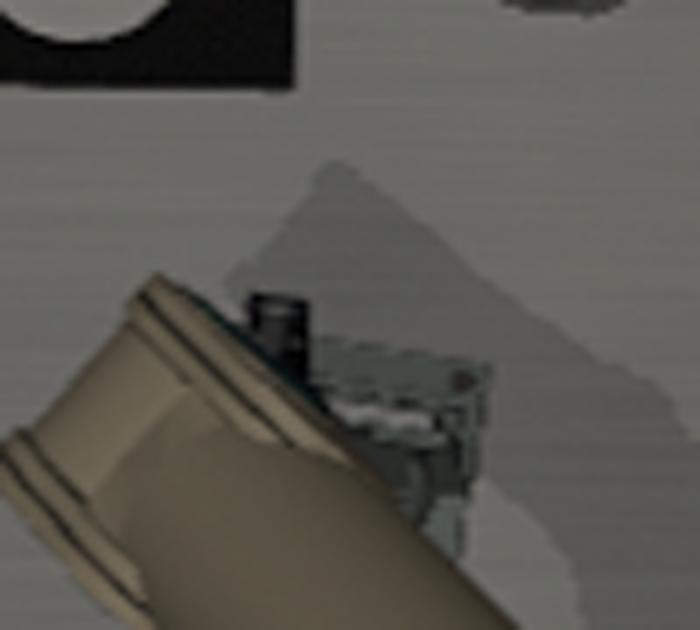

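The side view shows the stand edge where I expected it, with the plates spanning a = ±8 mm. The clamp is 19 mm behind the edge and about 4 mm along it, hovering with its jaw tips 62 mm above. Correcting position and tilt, then part-lowering along the lean.

Emit:
{"method": "arm_command", "body": {"rot": [[0.6, -1.6, -1.7], [0, 0, 0], [0, 0, 0]], "slide": [[17, -6.5, 3], [0, 0, 0], [3, -0.5, -15]], "gripper": [15, 15, 15]}}

```text
clock: 6.12
eef_pos: [527.9, 216.2, 196.5]
tool_rot: [3.14, -0.194, -0.16]
force: [0.2, 1.0, -1.8]
width: 18.2
```

Emit:
{"method": "arm_command", "body": {"rot": [[0, 0, 0], [0, 0, 0]], "slide": [[3, -0.5, -15], [0, 0, 0]], "gripper": [15, 15]}}

```text
clock: 6.28
eef_pos: [532.2, 208.9, 179.4]
tool_rot: [3.136, -0.193, -0.168]
force: [-0.7, -0.9, -0.7]
width: 18.5
```

```bash
python3 st.py side10
python3 - <<'E'
from h import *
crop('side10',210,90,320,220,6,'c15')
E
```

```text
6.3333 [532.6 208.8 180.5] [179.7 -11.1  -9.7] 18.1975614913087 [-0.2 -1.2 -0.6]
side -40 15 a -6.2 7.5 mid 0.6 b [-65.  -64.1  24.9  32.1]
side -34 14 a -8.6 7.4 mid -0.6 b [-65.1 -63.2  45.8  54.4]
side -28 14 a -7.2 7.5 mid 0.1 b [-63.6 -63.3 -34.4 -23.1]
side -22 15 a -6.8 7.8 mid 0.5 b [-64.3 -62.7  -4.5   4.4]
side -16 17 a -8.8 7.8 mid -0.5 b [-65.6 -63.7  23.5  29.1]
side -10 15 a -7.9 7.7 mid -0.1 b [-62.3 -61.7  45.2  49.2]
side -4 85 a -8.5 7.9 mid -0.3 b [-63.5 -54.8  48.5  57.5]
side 2 7 a -6.5 7.5 mid 0.5 b [-22.  -19.7  23.3  26.3]
side 26 5 a -19.7 30.3 mid 5.3 b [-24.7 -24.3 -21.6 -21.2]
side 32 16 a -21.4 33.6 mid 6.1 b [-26.9 -25.9 -15.9 -11.6]
side 38 15 a -20.8 32.2 mid 5.7 b [-28.8 -27.3 -10.4  -7.7]
side 44 8 a -22.7 32.9 mid 5.1 b [-27.4 -27.  -19.3 -16.3]
side 50 16 a -19.8 30.0 mid 5.1 b [-28.2 -27.2  -9.1  -3.4]
side 56 28 a -12.1 25.1 mid 6.5 b [-29.  -27.1 -11.3  -6.2]
side 62 17 a -3.9 19.4 mid 7.8 b [-29.6 -29.4  -6.6  -1.4]
side 68 18 a -3.6 14.8 mid 5.6 b [-28.5 -26.7  -6.2  -4.2]
side 74 13 a -2.8 13.0 mid 5.1 b [-28.8 -28.5  -9.   -5.7]
side 80 8 a -1.9 14.0 mid 6.1 b [-28.6 -27.3 -23.5 -23.2]
side 86 7 a -0.9 14.4 mid 6.8 b [-25.2 -24.9 -21.4 -20.6]
side 92 9 a 0.1 15.7 mid 7.9 b [-28.  -26.2 -22.7 -22.3]
side 98 20 a -7.8 22.7 mid 7.5 b [-27.3 -26.8 -15.8  -6.6]
side 104 26 a -15.9 26.7 mid 5.4 b [-27.7 -26.8 -19.  -16.4]
side 110 24 a -14.5 29.9 mid 7.7 b [-27.5 -26.  -18.9 -10.6]
side 116 29 a -14.4 28.3 mid 7.0 b [-28.3 -26.8 -17.4  -7. ]
side 122 25 a -16.0 29.2 mid 6.6 b [-28.4 -27.1 -10.4  -8.6]
side 128 22 a -15.4 29.6 mid 7.1 b [-27.7 -25.9 -19.4 -11.8]
side 134 18 a -17.3 30.7 mid 6.7 b [-27.8 -26.6 -16.2  -7.3]
side 140 32 a -30.7 43.6 mid 6.4 b [-28.7 -27.4 -17.8 -10.1]
side 146 46 a -35.2 44.1 mid 4.5 b [-29.9 -28.9 -14.1  -6.3]
```

View pics/c15.png

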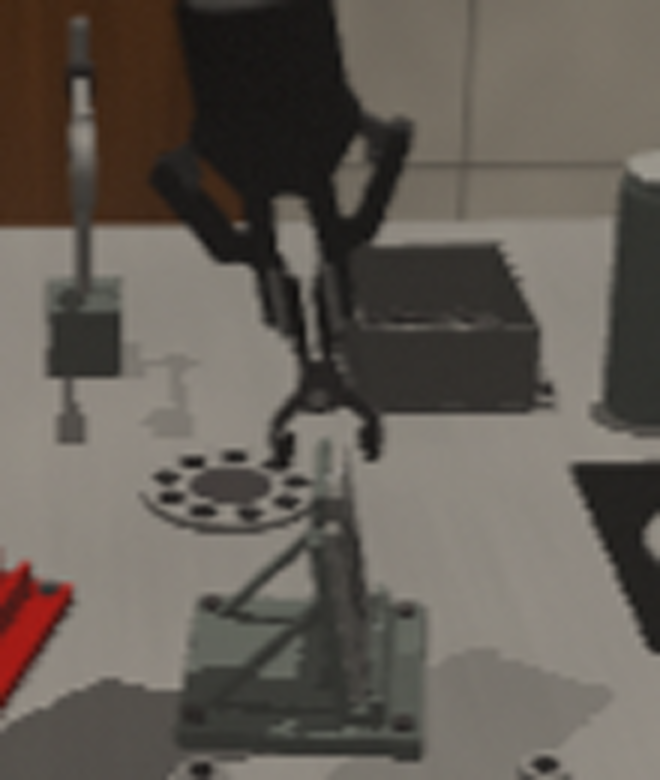

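Emit:
{"method": "arm_command", "body": {"rot": [[0, 0, 1.2], [0, 0, 0]], "slide": [[-2.5, 17, -1], [0, 0, 0]], "gripper": [15, 15]}}

```text
clock: 6.5
eef_pos: [531.1, 224.5, 180.5]
tool_rot: [3.137, -0.195, -0.151]
force: [0.3, 1.2, -0.8]
width: 18.2
```

```bash
python3 st.py side11 | awk 'NR==1||($2>=20&&$2<140)'
```

```text
6.55 [531.6 222.1 180.7] [179.6 -11.2  -8.8] 18.411461120666885 [ 0.3 -0.3 -1. ]
side 26 9 a -23.3 30.0 mid 3.3 b [-10.9 -10.4  -1.4   5.9]
side 32 12 a -25.4 28.0 mid 1.3 b [-11.4 -10.3  -1.7   3.7]
side 38 18 a -25.2 28.9 mid 1.9 b [-9.4 -8.7  4.6  8. ]
side 44 8 a -23.9 29.5 mid 2.8 b [-8.2 -8.2 -3.3 -0.9]
side 50 13 a -23.2 29.7 mid 3.2 b [-8.9 -6.9 10.7 14.2]
side 56 22 a -19.0 21.5 mid 1.3 b [-13.2 -11.8   2.7  10.9]
side 62 21 a -12.6 16.4 mid 1.9 b [-16.  -14.6  10.9  11.9]
side 68 18 a -7.2 13.9 mid 3.4 b [-15.5 -15.2   8.3  11.8]
side 74 15 a -3.4 11.9 mid 4.2 b [-13.2 -12.2   5.5  13.9]
side 80 9 a -5.1 10.3 mid 2.6 b [-12.2 -10.2   2.1   5.9]
side 86 9 a -4.7 11.1 mid 3.2 b [-10.3 -10.   -4.1  -3.6]
side 92 5 a -3.9 12.0 mid 4.1 b [-12.5 -11.8  -8.   -7. ]
side 98 16 a -11.7 19.1 mid 3.7 b [-14.5 -12.2  -1.9   4.3]
side 104 20 a -17.4 23.0 mid 2.8 b [-14.9 -12.   -6.3  -3.2]
side 110 28 a -19.4 26.8 mid 3.7 b [-13.3 -12.4  -4.9  -0.2]
side 116 26 a -18.2 24.7 mid 3.2 b [-13.5 -12.4  -5.5  -3.6]
side 122 31 a -17.7 25.7 mid 4.0 b [-13.6 -12.2   3.4   8.5]
side 128 20 a -19.4 26.1 mid 3.3 b [-16.8 -14.3  -1.3   4.9]
side 134 18 a -21.2 24.1 mid 1.4 b [-13.  -11.1  -1.    6.5]
```

Emit:
{"method": "arm_command", "body": {"rot": [[0, 0, 0.4], [0, 0, 0], [0, 0, 0]], "slide": [[0, 1.5, -10], [1.8, -0.2, -10], [0, 0, 0]], "gripper": [15, 15, 15]}}

```text
clock: 6.8
eef_pos: [534.4, 223.8, 160.9]
tool_rot: [3.136, -0.199, -0.145]
force: [0.1, -0.6, -0.2]
width: 17.8
```

```bash
python3 st.py side12 | awk 'NR==1||($2>=2&&$2<130)'
```

```text
6.85 [534.4 224.1 161.4] [179.7 -11.4  -8.3] 18.45888452228688 [-0.7  0.3  0. ]
side 2 5 a -6.3 3.2 mid -1.6 b [-13.9 -12.   19.2  19.5]
side 8 9 a -22.7 27.4 mid 2.4 b [-11.1 -10.5  -6.5  -6.5]
side 14 21 a -25.2 28.3 mid 1.5 b [-11.4 -10.6   5.7   9.2]
side 20 11 a -24.3 28.8 mid 2.2 b [-12.9 -12.8   6.    6.9]
side 26 11 a -23.7 29.6 mid 3.0 b [-9.3 -9.2  6.6  8.9]
side 32 18 a -23.3 27.1 mid 1.9 b [-9.7 -9.2  4.8  8.1]
side 38 24 a -16.4 18.9 mid 1.2 b [-11.9 -11.2   9.2  10.3]
side 44 20 a -8.9 16.6 mid 3.8 b [-14.4 -14.   11.9  12.5]
side 50 15 a -6.9 11.4 mid 2.3 b [-15.6 -13.4   3.7  12.6]
side 56 13 a -3.4 11.6 mid 4.1 b [-10.6 -10.    3.7   4.9]
side 62 7 a -4.9 10.5 mid 2.8 b [-11.   -9.8  -6.   -4.8]
side 68 7 a -4.3 11.2 mid 3.5 b [-10.4 -10.2  -6.2  -5.5]
side 74 8 a -6.3 12.4 mid 3.1 b [-11.4 -11.2  -6.7  -5.2]
side 80 20 a -11.3 22.4 mid 5.6 b [-13.9 -11.3  -3.1   8.1]
side 86 20 a -17.2 26.2 mid 4.5 b [-13.2 -12.7  -4.8  -2.8]
side 92 24 a -19.2 26.7 mid 3.8 b [-14.1 -11.2  -4.4  -2.1]
side 98 26 a -18.0 25.2 mid 3.6 b [-13.1 -12.   -3.8   2.7]
side 104 29 a -17.2 25.8 mid 4.3 b [-13.2 -11.4   4.    7.9]
side 110 17 a -19.4 23.4 mid 2.0 b [-15.9 -13.8  -4.7   1.2]
side 116 18 a -21.0 27.8 mid 3.4 b [-14.1 -13.8  -5.8   4.3]
side 122 29 a -35.3 40.9 mid 2.8 b [-15.  -14.   -6.2   0.7]
side 128 49 a -39.9 44.2 mid 2.1 b [-14.9 -13.2   4.4  10.9]
```

Emit:
{"method": "arm_command", "body": {"rot": [[-0.1, -0.7, 0], [0, 0, 0], [0, 0, 0]], "slide": [[-3, 1.5, -8], [1, 0, -7], [0, 0, 0]], "gripper": [15, 15, 15]}}

```text
clock: 7.1
eef_pos: [532.9, 225.5, 145.8]
tool_rot: [3.136, -0.212, -0.145]
force: [0.0, -0.4, 0.3]
width: 18.4
```

```bash
python3 st.py side13 | awk 'NR==1||($2>=-16&&$2<116)'
python3 - <<'E'
from h import *
crop('side13',210,90,320,220,6,'c16')
E
```

```text
7.15 [532.8 225.7 146.2] [179.7 -12.1  -8.3] 18.109305406054673 [-0.4 -0.7 -0. ]
side -16 15 a -8.2 7.6 mid -0.3 b [-64.5 -62.6  30.   37.9]
side -10 23 a -25.8 21.8 mid -2.0 b [-63.2 -62.9  -1.4  41.7]
side -4 82 a -28.2 26.0 mid -1.1 b [-59.5 -51.5  29.4  41.8]
side 2 26 a -27.3 26.6 mid -0.4 b [-27.  -12.2  11.4  20.1]
side 8 7 a -29.9 24.4 mid -2.8 b [-10.1  -9.9  -1.    4.8]
side 14 13 a -28.5 24.8 mid -1.8 b [-9.4 -9.1  9.3 15. ]
side 20 20 a -22.0 19.4 mid -1.3 b [-12.6  -9.1   5.6   5.8]
side 26 28 a -17.7 14.2 mid -1.8 b [-13.  -11.8   6.7  12.8]
side 32 13 a -10.2 9.1 mid -0.5 b [-13.8 -11.9  10.2  14.5]
side 38 16 a -9.5 7.2 mid -1.1 b [-14.3 -11.6   9.8  13.1]
side 44 9 a -7.9 7.0 mid -0.4 b [-11.2  -8.9   5.6   6. ]
side 50 8 a -10.0 5.7 mid -2.1 b [-10.7  -9.6  -3.3   3.4]
side 56 7 a -9.3 6.7 mid -1.3 b [-10.9 -10.7  -4.6  -1.7]
side 62 8 a -14.6 7.4 mid -3.6 b [-12.6 -11.5  -5.9  -5.7]
side 68 22 a -19.8 17.4 mid -1.2 b [-12.  -11.2  -3.    7.9]
side 74 24 a -22.2 21.4 mid -0.4 b [-11.9 -11.   -3.6   4.6]
side 80 28 a -24.3 19.3 mid -2.5 b [-14.4 -11.1  -3.1   1.2]
side 86 28 a -23.4 20.3 mid -1.5 b [-13.5 -10.2   4.9  11.4]
side 92 23 a -22.5 20.8 mid -0.8 b [-12.9 -12.1   4.8   9.1]
side 98 14 a -24.6 18.8 mid -2.9 b [-12.3  -9.5   2.    5.7]
side 104 20 a -37.7 25.6 mid -6.1 b [-15.6 -11.5  -3.5  -2.5]
side 110 45 a -43.5 36.0 mid -3.8 b [-15.3 -14.   -3.2   8.7]
```

View pics/c16.png

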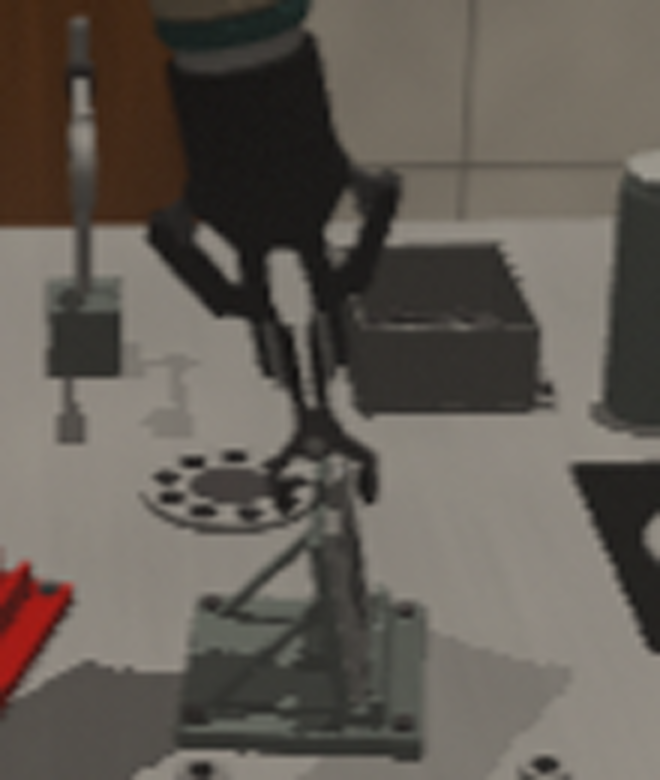

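The jaws straddle the edge, centred to about 1.5 mm and parallel to the plates. 17 mm further down along the lean.

Emit:
{"method": "arm_command", "body": {"rot": [[0, 0.3, 0], [0, 0, 0], [0, 0, 0]], "slide": [[3, 0, -9], [1.5, 0, -8], [0, 0, 0]], "gripper": [15, 15, 15]}}

```text
clock: 7.4
eef_pos: [539.0, 225.9, 128.7]
tool_rot: [3.137, -0.208, -0.146]
force: [-0.1, 0.4, -0.6]
width: 18.4
```

```bash
python3 st.py side14 | awk 'NR==1||($2>=-36&&$2<100)'
python3 - <<'E'
from h import *
crop('side14',220,110,310,215,7,'c17')
E
```

```text
7.45 [539.2 226.  129.2] [179.7 -11.9  -8.4] 17.946009277011044 [-0.5  0.7 -0.8]
side -34 18 a -8.7 7.6 mid -0.5 b [-63.2 -60.2  44.8  55.3]
side -28 21 a -22.7 25.8 mid 1.5 b [-62.6 -60.2  -3.8   0.2]
side -22 24 a -25.2 26.5 mid 0.6 b [-64.8 -57.5  -2.7   2.5]
side -16 32 a -24.0 27.3 mid 1.7 b [-62.6 -59.5  16.3  29.7]
side -10 21 a -26.5 28.1 mid 0.8 b [-65.3 -60.    5.1  11.4]
side -4 68 a -25.3 28.4 mid 1.6 b [-64.4 -57.4  -1.8   8. ]
side 2 19 a -18.7 26.0 mid 3.7 b [-20.8 -12.    8.3  10.7]
side 8 27 a -14.6 17.2 mid 1.3 b [-12.9 -11.8   9.9  15.6]
side 14 16 a -10.7 11.6 mid 0.5 b [-12.5 -11.3  14.1  16.7]
side 20 11 a -5.7 10.1 mid 2.2 b [-10.7  -9.4  13.9  14.7]
side 26 13 a -7.4 8.1 mid 0.3 b [-11.6 -10.9   4.1   8.5]
side 32 7 a -6.5 9.2 mid 1.3 b [-9.6 -8.4 -5.2 -4.7]
side 38 7 a -6.0 9.7 mid 1.8 b [-7.9 -7.1 -2.9 -0.3]
side 44 9 a -11.3 10.6 mid -0.3 b [-10.2  -9.3  -3.6  -2.6]
side 50 21 a -19.3 20.9 mid 0.8 b [-10.5 -10.3  -1.    5.2]
side 56 25 a -19.0 24.1 mid 2.6 b [-12.   -9.9  -1.3   6.9]
side 62 23 a -21.0 22.5 mid 0.7 b [-12.  -10.8  -0.8  10.8]
side 68 31 a -19.8 23.6 mid 1.9 b [-12.1  -9.7   5.1   9.9]
side 74 18 a -19.3 24.1 mid 2.4 b [-10.6  -8.9   2.3   7.7]
side 80 17 a -21.7 22.5 mid 0.4 b [-11.   -9.2  -1.    6.4]
side 86 23 a -38.1 29.2 mid -4.4 b [-11.7 -10.6  -2.   -0.3]
side 92 38 a -40.0 39.4 mid -0.3 b [-13.7 -11.3  -2.3   2.1]
side 98 53 a -42.3 43.5 mid 0.6 b [-13.8 -10.8   8.9  13.7]
```

View pics/c17.png

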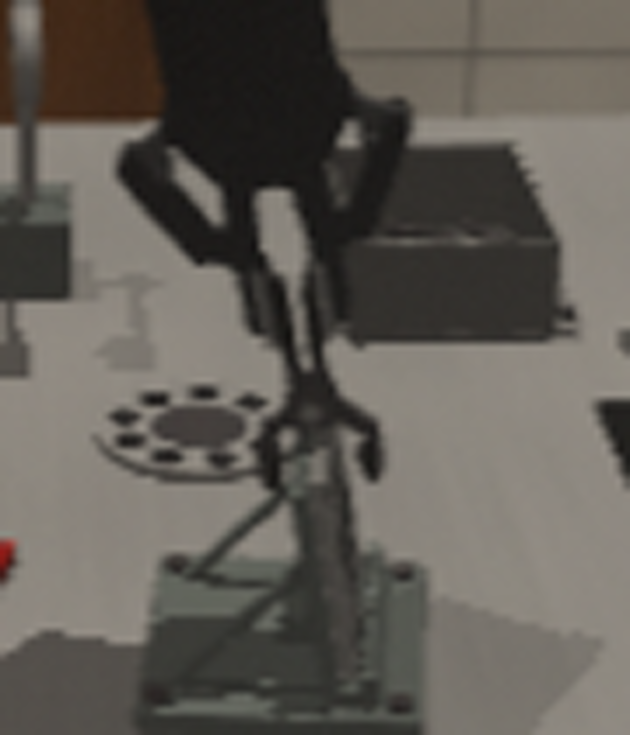

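The clamp is in place: jaw tips about 26 mm below the edge, centre within 1 mm. Opening the fingers gradually.

Emit:
{"method": "arm_command", "body": {"rot": [[0, 0, 0], [0, 0, 0], [0, 0, 0], [0, 0, 0], [0, 0, 0]], "slide": [[0, 0, 0], [0, 0, 0], [0, 0, 0], [0, 0, 0], [0, 0, 0]], "gripper": [22, 26, 30, 34, 38]}}

```text
clock: 7.87
eef_pos: [539.8, 226.0, 129.5]
tool_rot: [3.138, -0.209, -0.147]
force: [-0.3, 0.2, -0.1]
width: 38.0
```

```bash
python3 st.py side15 | awk 'NR==1||($2>=-36&&$2<100)'
python3 - <<'E'
from h import *
crop('side15',220,110,310,215,7,'c18')
E
```

```text
7.9167 [539.8 226.  129.6] [179.8 -12.   -8.4] 37.88247822878649 [-0.2  0.3 -0.8]
side -34 16 a -8.6 7.4 mid -0.6 b [-63.8 -61.6  47.1  51. ]
side -28 19 a -15.8 15.8 mid -0.0 b [-63.6 -62.  -12.1  -2.6]
side -22 24 a -18.5 23.4 mid 2.4 b [-62.5 -59.1   1.3  10.4]
side -16 26 a -20.5 24.1 mid 1.8 b [-63.9 -61.1  13.   23.4]
side -10 24 a -20.2 24.9 mid 2.3 b [-63.4 -60.8   8.   22.5]
side -4 63 a -18.8 25.6 mid 3.4 b [-60.1 -54.1   5.7  12.4]
side 2 17 a -18.6 23.1 mid 2.3 b [-14.9  -9.5   4.1   8.4]
side 8 13 a -10.2 17.6 mid 3.7 b [-12.7  -9.7   5.6  12.8]
side 14 16 a -9.8 15.0 mid 2.6 b [-15.2 -11.2   9.   14.7]
side 20 24 a -8.8 13.2 mid 2.2 b [-12.6 -12.2  15.   16.5]
side 26 14 a -7.4 11.1 mid 1.9 b [-10.8  -9.1  13.4  13.7]
side 32 9 a -6.8 12.2 mid 2.7 b [-11.3  -9.4   2.7   4.3]
side 38 9 a -9.1 12.7 mid 1.8 b [-8.  -7.9 -1.1  0.3]
side 44 8 a -11.1 13.7 mid 1.3 b [-7.9 -7.9  4.2 11.2]
side 50 20 a -23.2 26.9 mid 1.9 b [-9.7 -7.8  0.3  3.3]
side 56 29 a -28.1 34.4 mid 3.1 b [-10.6  -9.2   0.5   6.6]
side 62 25 a -30.4 35.0 mid 2.3 b [-13.6 -10.5  -0.2   7.2]
side 68 26 a -29.4 32.9 mid 1.7 b [-12.4  -8.9   0.3   6.7]
side 74 27 a -28.4 33.4 mid 2.5 b [-11.5  -8.6   4.3  10.1]
side 80 20 a -30.6 34.7 mid 2.0 b [-9.8 -8.3 -1.8  5.8]
side 86 15 a -35.4 38.6 mid 1.6 b [-10.9 -10.5  -2.   -0.3]
side 92 27 a -43.8 42.5 mid -0.6 b [-11.1 -10.6  -4.3  -3.2]
side 98 42 a -42.5 42.9 mid 0.2 b [-14.7 -11.7   7.   13.1]
```

View pics/c18.png

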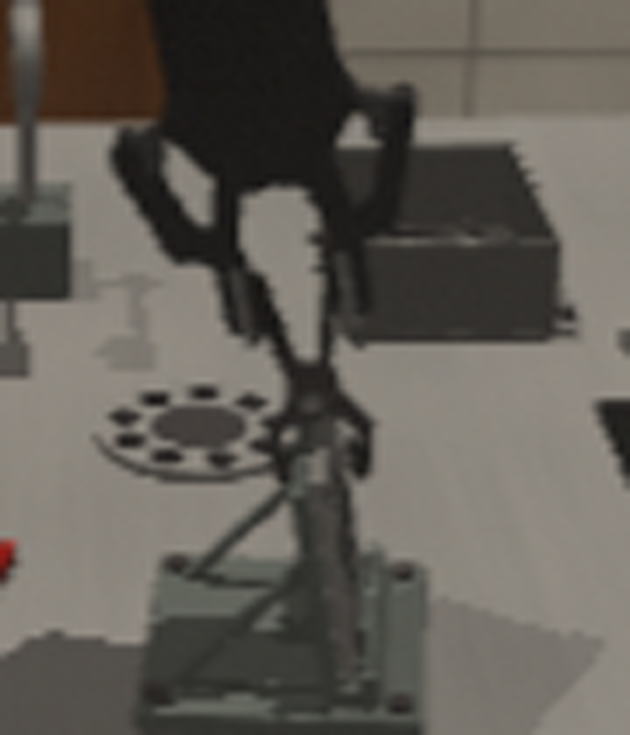

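Emit:
{"method": "arm_command", "body": {"rot": [[0, 0.5, 0], [0, 0, 0]], "slide": [[-3, 0, 0], [0, 0, 0]], "gripper": [38, 38]}}

```text
clock: 8.08
eef_pos: [536.5, 226.1, 129.9]
tool_rot: [3.136, -0.2, -0.146]
force: [-0.2, 0.2, -0.4]
width: 37.9
```

```bash
python3 st.py side16 | awk 'NR==1||($2>=-30&&$2<86)'
```

```text
8.1333 [536.8 226.1 129.9] [179.7 -11.5  -8.4] 37.927582120732225 [ 0.2  0.3 -0.3]
side -28 18 a -19.1 12.8 mid -3.1 b [-62.7 -61.6  -4.9  -3.3]
side -22 19 a -21.4 17.0 mid -2.2 b [-64.3 -58.2  -4.1   4. ]
side -16 32 a -20.8 20.9 mid 0.1 b [-62.2 -57.8  15.6  25.9]
side -10 32 a -23.3 21.9 mid -0.7 b [-65.5 -61.9   8.4  12.1]
side -4 63 a -25.4 22.6 mid -1.4 b [-64.  -55.8   4.5  12.7]
side 2 16 a -22.3 19.8 mid -1.2 b [-18.3  -7.9   8.6  13.2]
side 8 12 a -17.3 14.6 mid -1.4 b [-10.   -8.    3.    3.9]
side 14 21 a -12.8 11.9 mid -0.4 b [-11.5 -10.6  10.7  12.5]
side 20 17 a -11.7 10.4 mid -0.7 b [-11.6 -11.4  12.5  15.8]
side 26 20 a -10.5 7.6 mid -1.5 b [-14.5 -12.1  13.5  14.1]
side 32 8 a -9.9 9.3 mid -0.3 b [-8.9 -8.8 -2.6  0.8]
side 38 8 a -12.6 10.0 mid -1.3 b [-9.  -8.4 -0.6  3.8]
side 44 12 a -14.3 14.1 mid -0.1 b [-11.1 -10.5  -2.3   1.8]
side 50 14 a -28.7 23.9 mid -2.4 b [-10.2  -9.7  -4.5  -1.6]
side 56 29 a -31.1 31.1 mid 0.0 b [-12.7 -11.   -0.8   4.9]
side 62 24 a -29.9 31.9 mid 1.0 b [-14.1 -11.2  -0.1   7.9]
side 68 29 a -32.5 32.4 mid -0.0 b [-13.2 -10.1  -1.4   4.7]
side 74 27 a -31.8 30.6 mid -0.6 b [-12.1 -10.4   7.1  12.8]
side 80 17 a -30.8 31.4 mid 0.3 b [-11.4 -10.2  -3.   -1.9]
```

Centred to within 1 mm. Opening the rest of the way.

Emit:
{"method": "arm_command", "body": {"rot": [[0, 0, 0], [0, 0, 0], [0, 0, 0], [0, 0, 0], [0, 0, 0]], "slide": [[0, 0, 0], [0, 0, 0], [0, 0, 0], [0, 0, 0], [0, 0, 0]], "gripper": [42, 46, 50, 54, 58]}}

```text
clock: 8.55
eef_pos: [536.5, 226.0, 129.8]
tool_rot: [3.137, -0.2, -0.146]
force: [0.2, 0.1, -0.4]
width: 57.8
```

Emit:
{"method": "arm_command", "body": {"rot": [[0, 0, 0], [0, 0, 0], [0, 0, 0]], "slide": [[0, 0, 0], [0, 0, 0], [0, 0, 0]], "gripper": [70, 82, 85]}}

```text
clock: 8.8
eef_pos: [537.1, 226.4, 130.3]
tool_rot: [3.137, -0.201, -0.146]
force: [0.6, 0.1, 0.1]
width: 84.8
```

```bash
python3 st.py side17 | awk 'NR==1||($2>=-36&&$2<100)'
python3 - <<'E'
from h import *
crop('side17',220,110,310,215,7,'c19')
E
```

```text
8.85 [537.1 226.4 130.3] [179.8 -11.5  -8.4] 84.83645815303854 [ 0.7 -0.  -0. ]
side -34 8 a -8.5 4.2 mid -2.2 b [-63.6 -62.6 -50.8 -49.8]
side -28 14 a -7.5 7.5 mid 0.0 b [-63.1 -61.7 -27.  -18. ]
side -22 18 a -15.5 13.8 mid -0.9 b [-64.7 -62.   -2.6  -1.9]
side -16 23 a -17.7 17.2 mid -0.3 b [-63.7 -61.9  -1.2  30.7]
side -10 33 a -19.7 18.4 mid -0.7 b [-64.2 -61.1   6.   11.7]
side -4 68 a -22.7 19.6 mid -1.6 b [-60.4 -52.3   9.9  18.5]
side 2 11 a -18.4 19.7 mid 0.7 b [-9.  -9.  10.  12.3]
side 8 9 a -17.8 17.7 mid -0.1 b [-8.  -7.   8.2 14. ]
side 14 17 a -13.1 12.5 mid -0.3 b [-12.5 -10.2   6.   13.4]
side 20 14 a -8.7 10.5 mid 0.9 b [-12.1 -11.6   8.3  13.9]
side 26 24 a -11.0 10.7 mid -0.2 b [-13.7 -12.2  13.3  16.6]
side 32 17 a -10.3 9.3 mid -0.5 b [-12.2 -10.1  14.   15.2]
side 38 9 a -12.4 13.3 mid 0.5 b [-8.8 -7.9  2.3  8.1]
side 44 8 a -14.4 14.3 mid -0.1 b [-10.7 -10.7  -0.2   4.1]
side 50 12 a -19.3 15.1 mid -2.1 b [-8.9 -8.6  6.1  8.8]
side 56 11 a -43.3 18.5 mid -12.4 b [-10.9  -9.3  -1.8   3.1]
side 62 13 a -42.5 44.5 mid 1.0 b [-7.9 -7.6  1.2  9.1]
side 68 18 a -44.4 23.7 mid -10.4 b [-11.5  -9.4   5.8  11.9]
side 74 19 a -43.8 43.2 mid -0.3 b [-10.4  -9.    4.5   7.5]
side 80 6 a -42.9 43.8 mid 0.4 b [-9.8 -9.7  0.6  0.9]
side 86 6 a -44.3 44.8 mid 0.3 b [-9.7 -9.3 11.4 13. ]
side 92 4 a -44.3 42.3 mid -1.0 b [-9.7 -9.7  1.8  4.8]
side 98 5 a -44.3 43.4 mid -0.4 b [-12.7 -11.8   4.9   8.8]
```

View pics/c19.png

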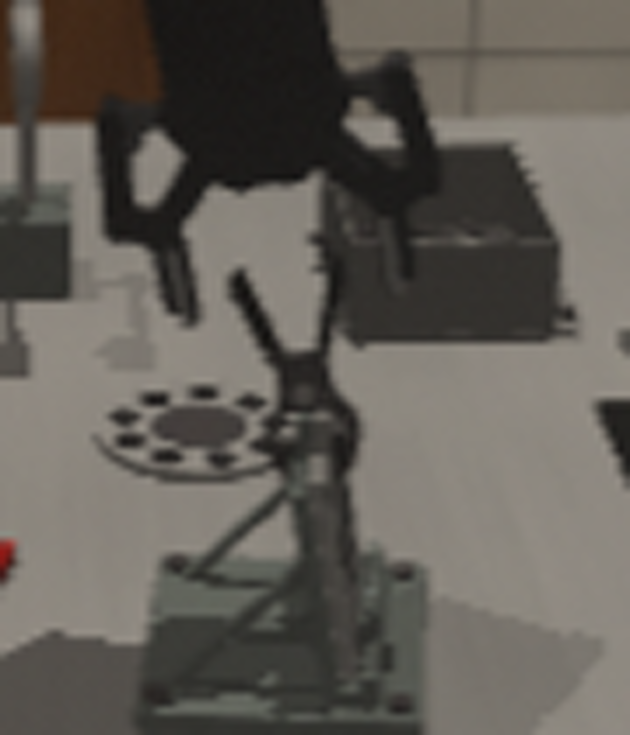

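The clamp holds by its own spring, symmetric about the joint, with its handles free of the open fingers. Retracting along the lean.

Emit:
{"method": "arm_command", "body": {"rot": [[0, 0, 0], [0, 0, 0], [0, 0, 0], [0, 0, 0], [0, 0, 0]], "slide": [[-2.5, 0.5, 14], [-3.5, 0.5, 20], [-5, 0.5, 28], [-5, 0.5, 28], [-5, 0, 28]], "gripper": [85, 85, 85, 85, 85]}}

```text
clock: 9.27
eef_pos: [511.2, 225.3, 245.5]
tool_rot: [3.128, -0.189, -0.145]
force: [1.1, 0.1, 0.1]
width: 84.9
```

Emit:
{"method": "arm_command", "body": {"rot": [[0, 0, 0], [0, 0, 0], [0, 0, 0], [0, 0, 0], [0, 0, 0]], "slide": [[-20, -25, 10], [-20, -30, 10], [-20, -30, 10], [-20, -30, 0], [0, 0, 0]], "gripper": [85, 85, 85, 85, 85]}}

```text
clock: 9.68
eef_pos: [430.5, 111.6, 283.7]
tool_rot: [3.137, -0.201, -0.141]
force: [-0.7, -0.3, -0.1]
width: 84.6
```

```bash
python3 st.py side18 side top | awk 'NR==1||($2>=-42&&$2<100)'
python3 - <<'E'
from h import *
crop('side18',215,120,315,245,6,'c20')
crop('side18t',185,145,305,225,6,'c21')
E
```

```text
9.7333 [433.1 114.7 284.6] [180.  -11.7  -8. ] 84.81567309707776 [-0.  -0.6  0.6]
side -40 13 a -6.3 7.6 mid 0.7 b [-63.9 -62.7  15.   19.5]
side -34 14 a -8.3 7.0 mid -0.6 b [-63.9 -63.2 -49.5 -46.7]
side -28 15 a -7.2 7.5 mid 0.1 b [-64.5 -63.  -32.  -25.9]
side -22 17 a -15.5 13.5 mid -1.0 b [-65.8 -62.6  -3.9  -2.5]
side -16 20 a -17.3 17.2 mid -0.1 b [-62.8 -61.1  -0.5  15.8]
side -10 35 a -19.7 18.7 mid -0.5 b [-63.1 -60.    8.9  19.6]
side -4 74 a -22.5 19.6 mid -1.5 b [-62.1 -54.6  10.2  18.2]
side 2 11 a -18.0 17.2 mid -0.4 b [-24.1 -21.7   3.9   6.5]
side 8 10 a -17.6 14.7 mid -1.4 b [-10.3  -7.4   4.9   7.6]
side 14 15 a -12.7 12.4 mid -0.1 b [-9.  -8.6  9.8 18. ]
side 20 17 a -11.8 10.5 mid -0.6 b [-14.  -10.6   2.6  14.8]
side 26 19 a -11.4 9.9 mid -0.7 b [-14.  -11.8  14.5  17.3]
side 32 19 a -12.8 9.1 mid -1.8 b [-10.5 -10.1  12.3  12.9]
side 38 7 a -15.1 13.3 mid -0.9 b [-10.6  -7.9  -0.3   3.2]
side 44 12 a -14.2 14.1 mid -0.0 b [-10.3 -10.    7.6  11.4]
side 50 10 a -20.0 14.3 mid -2.9 b [-9.2 -7.9  8.4 12.3]
side 56 10 a -18.7 18.5 mid -0.1 b [-10.3  -8.7  -0.6   1
[... 207 characters left out ...]
d 0.1 b [-47.1 -44.5  55.5  57.4]
top -10 17 a -14.4 10.3 mid -2.1 b [-47.9 -33.8  50.9  57.3]
top -4 86 a -14.7 22.3 mid 3.8 b [-50.  -42.5  56.6  65.8]
top 2 14 a -17.9 10.4 mid -3.8 b [-28.6 -26.6  25.7  27.7]
top 20 8 a -1.7 12.8 mid 5.5 b [-4.7 -3.7 21.8 21.9]
top 26 17 a -4.8 12.3 mid 3.8 b [-4.6 -3.4 18.1 19.4]
top 32 17 a -7.3 10.3 mid 1.5 b [-3.2 -1.3 18.  19. ]
top 44 7 a -10.2 12.5 mid 1.1 b [-1.8 -1.6  4.8  4.8]
top 50 11 a -10.6 15.7 mid 2.5 b [-0.9  0.9 14.5 16.6]
top 56 9 a -14.5 17.9 mid 1.7 b [ 3.5  4.5 14.9 16.9]
top 62 8 a -13.8 19.5 mid 2.9 b [-1.6 -1.1 16.  17.2]
top 68 11 a -21.0 25.3 mid 2.1 b [-2.1 -1.5 14.5 16.8]
top 74 22 a -22.8 27.4 mid 2.3 b [-2.2 -0.3 16.1 17. ]
```

View pics/c20.png

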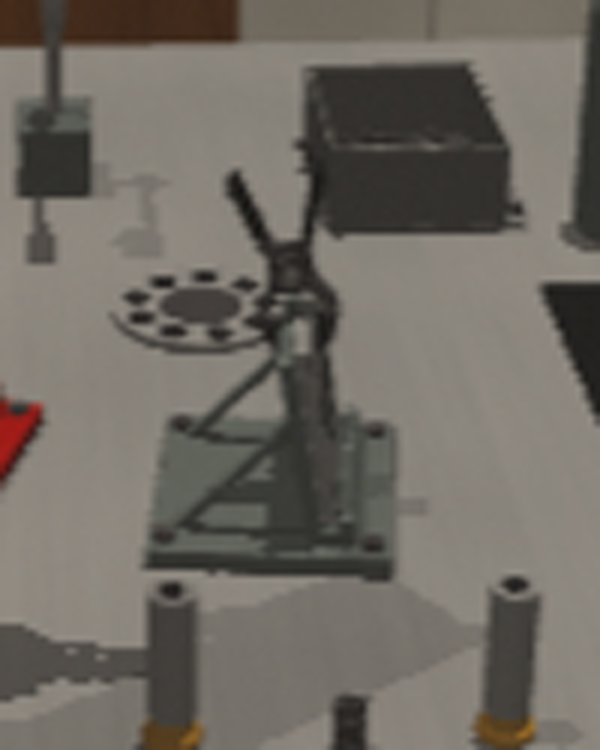

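View pics/c21.png

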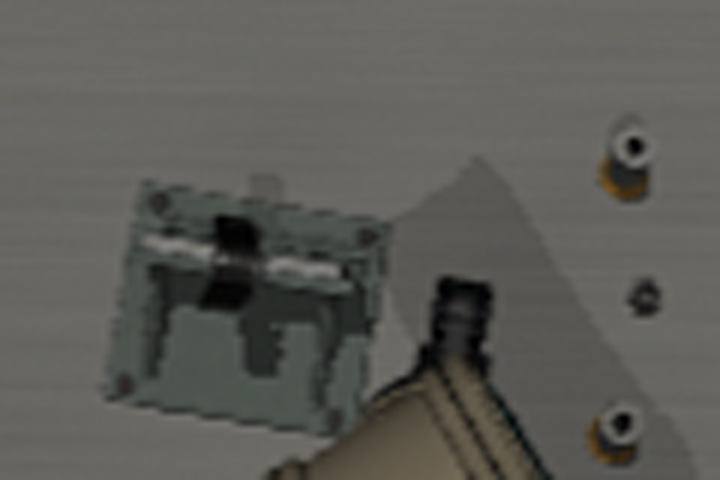

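View pics/side18.png

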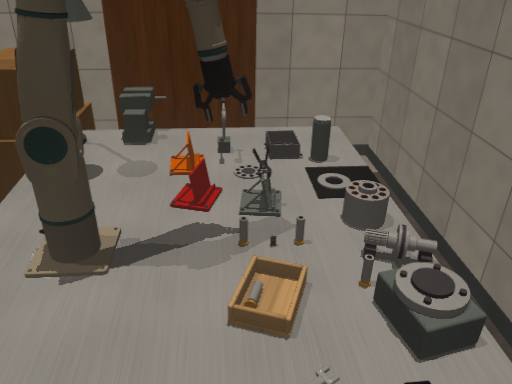

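The clamp stands on the middle of the edge, square and leaning with the stand. The plate is flat and the pistons are where they were: (243,231), (300,230) and (367,270). Let the arm come to rest, then hand in.

Emit:
{"method": "arm_command", "body": {"rot": [[0, 0, 0], [0, 0, 0]], "slide": [[0, 0, 0], [0, 0, 0]], "gripper": [85, 85]}}

```text
clock: 9.95
eef_pos: [436.0, 118.6, 285.2]
tool_rot: [-3.139, -0.207, -0.138]
force: [0.2, -0.1, 0.3]
width: 85.1
```

```bash
python3 -c "
from cell import ctrl; print(ctrl.finish_job())"
```

```text
the job is handed in; nothing more can be done
None
```

I took the clamp off the tray wall and clipped it over the middle of the grey stand's top edge, pinching the port plate and back plate together. I handed the job in at about 10 s, with the arm well clear and the gripper open.

**Last checks (side camera):**
- **Grip and position:** the clamp is centred across the plates and along the edge to about 1–2 mm. Its jaw tips reach about 23 mm below the edge, and it stood the same after the fingers let go and withdrew.
- **Attitude:** it leans with the stand, within about 1°, and looks square to the edge from above.
- **Plate and pistons:** the port plate was still flat against the stand, and all three pistons were at their original pixels.
- **Forces:** the readings I took of the wrist force stayed within a few newtons.

**What disagreed:**
- **Tool height:** the reported TCP height was about 39 mm lower than both cameras' depth showed for the finger tips. I positioned everything by the side camera instead.
- **Cameras:** the top camera read about 4 mm in x and 6 mm in y off the side camera. The side camera agreed with the robot in x and y to within a few millimetres.
- **Overshoot:** one correction above the stand moved the tool about 16 mm too far along the edge. I corrected it before lowering the clamp.

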